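# Close the vial case and press its cover home over the pin

### The job

Close the vial case: fold down the plain flap first, then the flap with the two tongues so that they lie over the plain one. Then take the round cover by its grip, slide it about over the middle of the case until its socket drops onto the locating pin hidden under it, and press it fully down against the spring seat. Finish while still holding the cover pressed down (it is locked later by somebody else); leave the spanner, the syringe and the meter alone.

Things in the scene. Friction and masses are not known exactly. Their poses are not given: they have to be found in the camera images.
- case: Grey vial case fixed to the worktop, 112 (x) x 176 (y) x 60 mm high, vials lying in its two open chambers. Origin: centre of its underside, on the worktop; z up. A flap is hinged along each short end, at y = +85 and -85 mm, 60 mm high, hinge lines parallel to its x.
- pin_area (a point): Middle of the case, 82 mm above the worktop: height of the tip of the steel locating pin (12 mm thick, tapering to 9.6 mm over its last 2.5 mm), which stands inside the spring seat. The pin itself is NOT listed: it stands up to 5 mm off this point along the case's x and up to 5 mm along its y. Over but not on the pin, the cover rests on the tip, underside 82 mm high; once on, it drops 10 mm onto the seat.
- plain_flap (a joint): Aluminium flap with a plain straight edge, hinged at the case's +y end: 104 (x) x 61 x 4 mm. 0 = closed, level over its chamber, underside 60 and top 64 mm above the worktop; 1.57 = upright; up to 1.9 leaning outward. Stiff hinge (0.035 N m): it stays where it is left. Starts at 1.25 to 1.75.
- plain_flap_edge (a point): Middle of the free edge of the plain flap, outer (upper when closed) face, 61 mm from the hinge line.
- tongue_flap (a joint): Like the plain flap, hinged at the case's -y end, 61 mm to its straight edge, plus two tongues 11 mm wide at x = +46 and -46 mm that reach 57 mm further and lie over the closed plain flap (tongue tops 67 mm above the worktop). 0 = closed, 1.57 = upright; same stiff hinge; starts at 1.25 to 1.75.
- tongue_flap_edge (a point): Middle of the straight edge of the tongue flap between the tongues, outer (upper when closed) face, 61 mm from the hinge line.
- cover: Loose round aluminium cover, about 0.2 kg, on the worktop: plate 60 mm across, 9 mm thick; hub 38 mm across up to 25 mm; on top an upright black grip 30 (x) x 20 (y) mm, from 25 to 65 mm. Origin: centre of its underside, z up. A blind socket 15 mm across, 20 mm deep, opens in the middle of the underside. Any yaw is right.
- cover_grip (a point): Point in the black grip of the cover, on its axis, 50 mm above the underside; its axes are the cover's (the grip is 20 mm wide along y).
- seat (a joint): Steel spring ring, 42 mm outside and 29 mm inside diameter, round the pin in the middle of the case; its top is 72 mm above the worktop when free (0) and 66 mm when fully pressed down (0.006 m). It takes about 4 N to start it and 12 N to hold it fully down; it springs back when let go.
- spanner: Bystander: open-end spanner, 27 x 147 x 8 mm, origin at the centre of its underside, long axis y. Leave alone.
- syringe: Bystander: plastic syringe, 30 x 104 x 17 mm, origin at the centre of its underside, long axis y. Leave alone.
- probe_meter: Bystander: hand-held probe meter, 129 x 64 x 23 mm, origin at the centre of its underside, long axis x. Leave alone.
Mind the look-alikes: they are no part of the job. What is shaped like the cover but green is not meant.

How it is judged:
By the outcome, as a careful person would: the job done as asked, in the order asked, and still so for the second after the job is handed in, while the arm keeps its last pose, push and grip.
It also fails if it takes over 61 s, if anything falls off the work surface, if the arm or the gripper's body presses on something with over 40 N, if the wrist force passes 120 N, or if a joint passes its speed limit or range.

### The arm

A 6-joint arm with a two-finger parallel gripper is mounted at the origin on a cart in front of the work surface, level with it; the furniture and walls round the work are solid. World frame = base frame: x ahead of the robot, y to its left, z up, the work surface at z = 0. Lengths are in mm, angles in rad, forces in N, time in s.
With the tool pointing down it reaches from about 350 to 975 mm from the base axis. Payload 7.1 kg.
Tool frame: the origin (TCP) lies at the very end of the fingers, on their centre line; the grasp point (between the pads) lies 19 mm behind it (ctrl.grip_depth is the distance from the TCP to the grasp point, in mm); x points along the fingers, z is the direction in which the jaws open and shut, and the axes are right-handed (so a half turn about x gives the same grasp; the last joint's range is limited). The gripper opens to 88 mm and grips with 3 to 60 N. Pads are 20 mm wide; open, the fingers measure 115 mm over their backs; the gripper's body (75 mm by 178 mm) begins 61 mm behind the grasp point.
Start: joints at [-1.351, 0.423, 1.63, -0, 1.089, -0.019], TCP at [147.855, -607.242, 185.275] pointing down, gripper open.
Joint ranges: [-3, 3], [-0.9, 2.11], [0.09, 2.58], [-1.31, 4.45], [0.11, 2.69], [-2.54, 2.54]. Speed limits (rad/s): [2.39, 2.39, 3.01, 3.14, 3.14, 3.14].

### API

Orientations are given as a rotation vector (axis times angle).
In Python, from workcell import ctrl gives the robot as it stands. The module is installed in compiled form; this text tells all that it offers.
- The arm moves only by the tool send_rows, never from a script. Its argument "rows" is a list of rows, each a list of 4 numbers: the shift along the tool's x, y, z in mm, then the turn about the tool's x in rad. In form: [[x, y, z, turn], ...]. A call has 1 to 10 rows; each row shifts and turns the pose as measured when the row begins, along the tool's axes as they then stand; what a row does not reach is not made up. A row lasts 1/12 s, in which the tool goes at most 41.7 mm and 7.16 degrees, less where a joint would pass 70% of its speed; a pose out of reach is approached as far as the arm can. A call with a gripper value outside its range is refused whole. "fingers" is the opening, from 0 (shut) to 1 (fully open), set as the call begins (left out, the last holds). The fingers move at their own pace and stop on an object; the grip force is fixed at half the most. Time passes only in rows, so rows that do not move let the fingers close. It gives the time, the measured TCP pose, the force and the opening at its end, in the units of the state.
- ctrl.get_obs(): the state, without advancing time (a new reading comes with each control period).
- ctrl.get_image(name): name is "scene" or "top" or "wrist"; returns a dict with "img" (480x640x3 uint8, red, green, blue), "depth" (480x640 float32, mm along the optical axis (not along the pixel's ray), 0 where there is no reading), "mtx" (3x3 intrinsics, pixels), "world_from_camera" (4x4, takes a point from camera to world coordinates). Camera axes: x right, y down, z forward; pixel columns grow to the right and rows downward; lengths in mm; the calibration is good to about 2 mm. A picture is of the moment at which its call begins.
- ctrl.close_job(): hands the job in, once; it reports no verdict.
The state is a dict: "t": time; "qpos": joint angles; "qvel": joint speeds; "joint_torque": joint torques, N m; "ee_pos": TCP position; "orientation": TCP orientation; "ft_force": force on the tool from outside, world axes, zero at the start; "moment": the same for the moment, N m; "width": finger opening in mm.
Only numpy, scipy, OpenCV 4.12 (cv2) and the standard library are available. Lean on these libraries where they do the work, as an engineer would, in place of code of your own. Each camera call takes 0.05 s, during which the arm holds its last target.

## Working session

There is one attempt and no reset: what is moved stays moved. The work goes in short steps, Python scripts to look and compute and a tool call to move; the robot and the scene stay as the last step left them, time stands still between calls to the robot, and variables do not carry over. Pictures are saved under pics/ and viewed, and the job is handed in when it is done.

Besides the shell and the picture viewer there is one more tool, called as name(argument=value, ...) on one line, values as JSON. send_rows: Moves the arm, as the interface text tells. Its arguments: {"type":"object","properties":{"rows":{"type":"array"},"fingers":{"type":"number"}},"required":["rows"]}

```bash
mkdir -p pics
cat > h.py <<'E'
from workcell import ctrl
import numpy as np, cv2
from scipy.spatial.transform import Rotation as R
def grab(n,tag):
    d=ctrl.get_image(n); cv2.imwrite(f'pics/{tag}.png',d['img'][:,:,::-1]); np.savez(f'{tag}.npz',**d); return d
def load(tag): return dict(np.load(f'{tag}.npz'))
def pts(d):
    h,w=d['depth'].shape; u,v=np.meshgrid(np.arange(w),np.arange(h)); z=d['depth']; K=d['mtx']
    P=np.stack([(u-K[0,2])/K[0,0]*z,(v-K[1,2])/K[1,1]*z,z],-1); T=d['world_from_camera']
    W=P@T[:3,:3].T+T[:3,3]; W[z==0]=np.nan; return W
def proj(d,p):
    T=np.linalg.inv(d['world_from_camera']); c=T[:3,:3]@np.array(p)+T[:3,3]; q=d['mtx']@c; return q[:2]/q[2]
def st():
    o=ctrl.get_obs(); print('t',o['t'],'p',np.round(o['ee_pos'],1),'f',np.round(o['ft_force'],1),'w',o['width']); print(np.round(R.from_rotvec(o['orientation']).as_matrix(),3)); print('q',np.round(o['qpos'],3)); return o
E
python3 - <<'E'
from h import *
st(); 
for n in('scene','top'):
    d=grab(n,n+'0'); print(d['world_from_camera'].round(2))
E
```

```text
t 0.0 p [ 147.7 -606.7  184.5] f [ 0.9  0.5 -0.8] w 88.02182706889757
[[-0.     0.972  0.237]
 [ 0.001  0.237 -0.972]
 [-1.     0.    -0.001]]
q [-1.351  0.424  1.631 -0.     1.089 -0.019]
[[-5.6000e-01 -5.7000e-01  6.1000e-01 -2.0281e+02]
 [-8.3000e-01  3.6000e-01 -4.2000e-01  4.7691e+02]
 [ 2.0000e-02 -7.4000e-01 -6.7000e-01  8.9745e+02]
 [ 0.0000e+00  0.0000e+00  0.0000e+00  1.0000e+00]]
[[-1.00000e-02 -9.90000e-01  1.10000e-01  3.75820e+02]
 [-1.00000e+00  1.00000e-02  2.00000e-02 -4.54600e+01]
 [-2.00000e-02 -1.10000e-01 -9.90000e-01  1.30276e+03]
 [ 0.00000e+00  0.00000e+00  0.00000e+00  1.00000e+00]]
```

View pics/scene0.png

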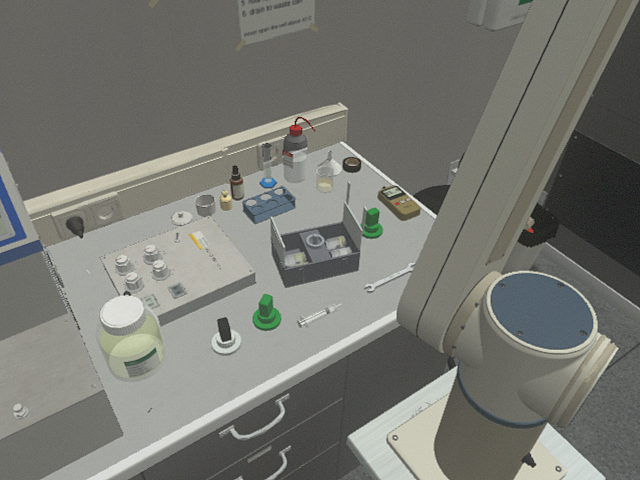

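View pics/top0.png

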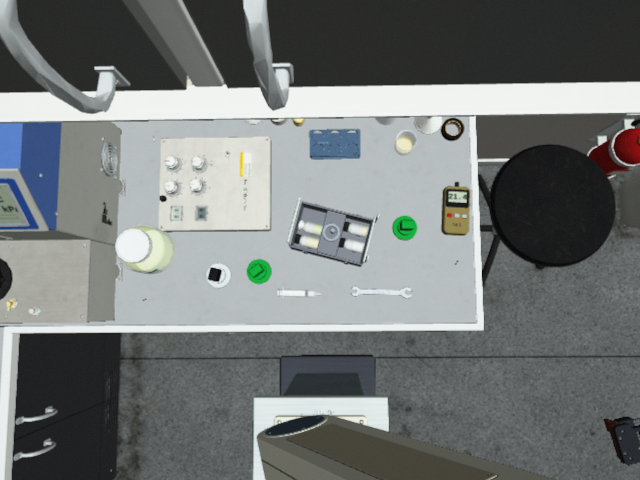

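Run:
```python
from h import *
s=load('scene0');t=load('top0')
a=cv2.resize(s['img'][180:370,190:420],None,fx=3.4,fy=3.1,interpolation=cv2.INTER_CUBIC)
b=cv2.resize(t['img'][180:310,190:420],None,fx=3.4,fy=3.4,interpolation=cv2.INTER_CUBIC)
cv2.imwrite('pics/a.png',a[:,:,::-1]);cv2.imwrite('pics/b.png',b[:,:,::-1])
W=pts(t); I=t['img'].astype(int)
def reg(u0,u1,v0,v1,lo,hi):
    m=np.zeros(W.shape[:2],bool); m[v0:v1,u0:u1]=1; m&=(W[...,2]>lo)&(W[...,2]<hi); return W[m]
for lo,hi in((4,14),(20,30),(55,75)):
    p=reg(200,238,255,292,lo,hi); print(lo,len(p), p.mean(0),p.min(0),p.max(0))
c=reg(275,390,185,275,50,68); print('case',len(c)); r=cv2.minAreaRect(c[:,:2].astype(np.float32)); print(r)
for lo,hi in((64,90),(90,140)):
    c=reg(275,390,185,275,lo,hi); print(lo,len(c)); print(c[::max(1,len(c)//25)].round(0).tolist())
print(W[300:330:5,250].round(0))
```

```text
4 309 [439.51443321 242.04148985   8.26037704] [401.54024816 199.22153975   4.00894393] [489.7894332  290.14102106  13.93136492]
20 57 [436.5081224  235.09816777  24.62307485] [420.85275792 225.40141438  20.37093796] [456.33596192 263.79759128  29.97359097]
55 117 [439.17262698 243.02532163  64.78338004] [423.7942543  231.68189717  56.17915791] [454.18775251 255.79255613  71.04448456]
case 1193
((533.875244140625, -31.55632781982422), (173.18856811523438, 116.1751708984375), 74.76901245117188)
64 270
[[603.0, 38.0, 86.0], [585.0, 43.0, 81.0], [574.0, 44.0, 66.0], [562.0, 49.0, 64.0], [553.0, -28.0, 74.0], [551.0, -19.0, 69.0], [550.0, -42.0, 74.0], [548.0, -33.0, 71.0], [546.0, -21.0, 74.0], [544.0, -19.0, 69.0], [541.0, -12.0, 74.0], [541.0, -49.0, 73.0], [538.0, -35.0, 80.0], [537.0, -14.0, 73.0], [536.0, -118.0, 67.0], [535.0, -40.0, 68.0], [532.0, -35.0, 71.0], [530.0, -16.0, 71.0], [527.0, -46.0, 73.0], [523.0, -14.0, 70.0], [521.0, -16.0, 70.0], [518.0, -115.0, 84.0], [517.0, -37.0, 76.0], [516.0, -32.0, 73.0], [514.0, -30.0, 68.0], [507.0, 65.0, 72.0], [486.0, -104.0, 65.0]]
90 266
[[606.0, 40.0, 120.0], [596.0, 42.0, 125.0], [590.0, 42.0, 122.0], [584.0, 43.0, 116.0], [576.0, 45.0, 120.0], [573.0, 46.0, 98.0], [562.0, 49.0, 126.0], [558.0, 51.0, 120.0], [554.0, -127.0, 122.0], [551.0, 54.0, 121.0], [551.0, -124.0, 95.0], [545.0, 54.0, 120.0], [540.0, 58.0, 121.0], [538.0, -120.0, 108.0], [534.0, 56.0, 119.0], [528.0, 60.0, 125.0], [525.0, -120.0, 121.0], [523.0, -116.0, 96.0], [518.0, 60.0, 122.0], [513.0, 65.0, 120.0], [510.0, -115.0, 118.0], [505.0, -112.0, 123.0], [498.0, -110.0, 121.0], [489.0, -108.0, 120.0], [480.0, -105.0, 122.0], [472.0, -103.0, 118.0], [463.0, -101.0, 123.0]]
[[380. 168.  -1.]
 [368. 168.  -1.]
 [356. 169.  -4.]
 [344. 167.   3.]
 [332. 168.   1.]
 [320. 167.   2.]]
```

View pics/a.png

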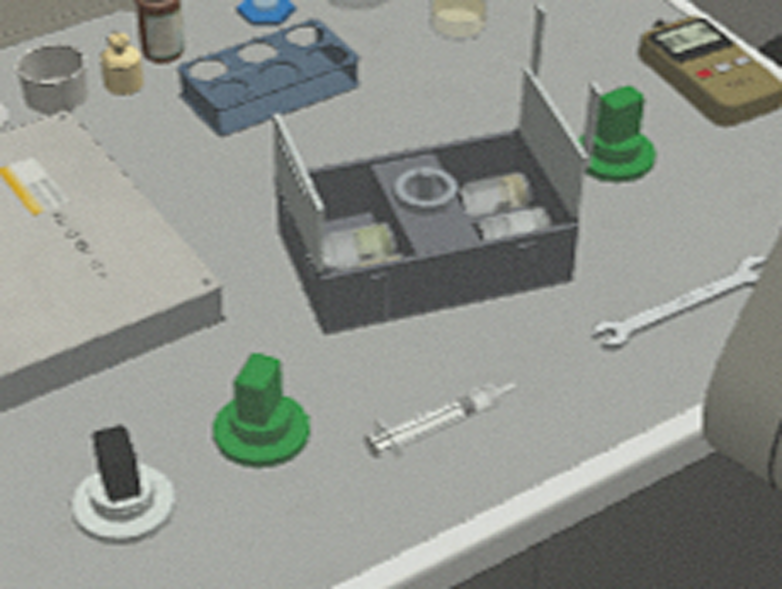

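View pics/b.png

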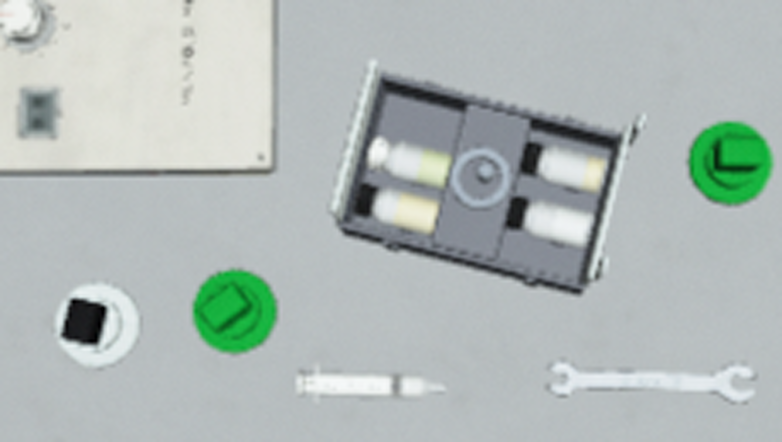

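The real cover is at top (217,275) / scene (227,337): bare aluminium with a black grip. The look-alikes at top (259,271) and (405,228) are green, so they are not meant. In the crop, the case's left flap is plain. The right one has two tongues (scene crop (538,40) and (595,115)). Next I fit the geometry.

Run:
```python
from h import *
for n in('scene0','top0'):
    d=load(n);W=pts(d)
    yaw=-0.266;c=np.array([535,-31])
    ey=np.array([-np.sin(yaw),np.cos(yaw)]);ex=np.array([np.cos(yaw),np.sin(yaw)])
    Q=W.reshape(-1,3);Q=Q[~np.isnan(Q[:,0])]
    L=np.c_[(Q[:,:2]-c)@ex,(Q[:,:2]-c)@ey,Q[:,2]]
    for sg in(1,-1):
        m=(abs(L[:,0])<50)&(L[:,1]*sg>68)&(L[:,1]*sg<115)&(L[:,2]>72)&(L[:,2]<112)
        P=L[m]; 
        A=np.c_[P[:,0],P[:,2]-60,np.ones(len(P))]; 
        for k in range(5):
            co=np.linalg.lstsq(A,P[:,1],rcond=None)[0]; r=P[:,1]-A@co; g=abs(r)<2*r.std()+.5; P,A=P[g],A[g]
        print(n,sg,len(P),'slope x',co[0],'slope z',co[1],'y at z60',co[2],r.std(), 'xr',P[:,0].min(),P[:,0].max())
    m=(abs(L[:,0])<75)&(abs(L[:,1])<130)&(L[:,2]>125)&(L[:,2]<190);print('tongue',m.sum(),L[m].mean(0), L[m][:,2].max())
    m=(np.hypot(L[:,0],L[:,1])<30)&(L[:,2]>67)&(L[:,2]<77);P=L[m];print('ring',len(P),(P.min(0)+P.max(0))/2,P.mean(0))
    m=(abs(L[:,0])<75)&(abs(L[:,1])<100)&(L[:,2]>56)&(L[:,2]<62);P=L[m];print('rim',cv2.minAreaRect(P[:,:2].astype(np.float32)))
t=load('top0')
crop=cv2.resize(t['img'][190:275,280:390],None,fx=7,fy=7,interpolation=cv2.INTER_CUBIC)
cv2.imwrite('pics/c.png',crop[:,:,::-1]);print(t['mtx'])
```

```text
scene0 1 156 slope x 0.0032346071346057216 slope z -0.026016735655812973 y at z60 90.7021434389985 0.4394859186664534 xr -49.95717814356151 49.24333121753109
scene0 -1 257 slope x 0.002875288125287025 slope z -0.02193259415032589 y at z60 -83.11433255061071 0.7249182908945744 xr -49.96644378834588 48.40983211682946
tongue 125 [ -5.97922187 -88.3609395  153.38601585] 179.7375827234306
ring 140 [-3.3227566   2.7289413  71.87012857] [-6.11836616  3.27251078 71.19525246]
rim ((-4.478015899658203, 3.6291122436523438), (121.11859893798828, 176.01602172851562), 0.46583884954452515)
top0 1 75 slope x 0.002599826412326037 slope z -0.016044351749554764 y at z60 84.89556042801749 0.2004123980247757 xr -48.83318170233275 48.325170292995715
top0 -1 31 slope x 0.0021386381940940455 slope z -0.016795572210096865 y at z60 -84.88295381297714 0.08638982711548428 xr -47.86596122262193 49.29586150694938
tongue 38 [  1.10047802 -68.05088881 157.16179503] 184.11337497820114
ring 138 [-1.67593229e+00 -1.92999665e-02  7.17426490e+01] [-1.40452715e+00  7.01131374e-02  7.18113595e+01]
rim ((-1.2636947631835938, -0.7234344482421875), (112.13399505615234, 172.93214416503906), 0.269024521112442)
[[536.63746091   0.         325.09824063]
 [  0.         536.63746091 240.15628499]
 [  0.           0.           1.        ]]
```

View pics/c.png

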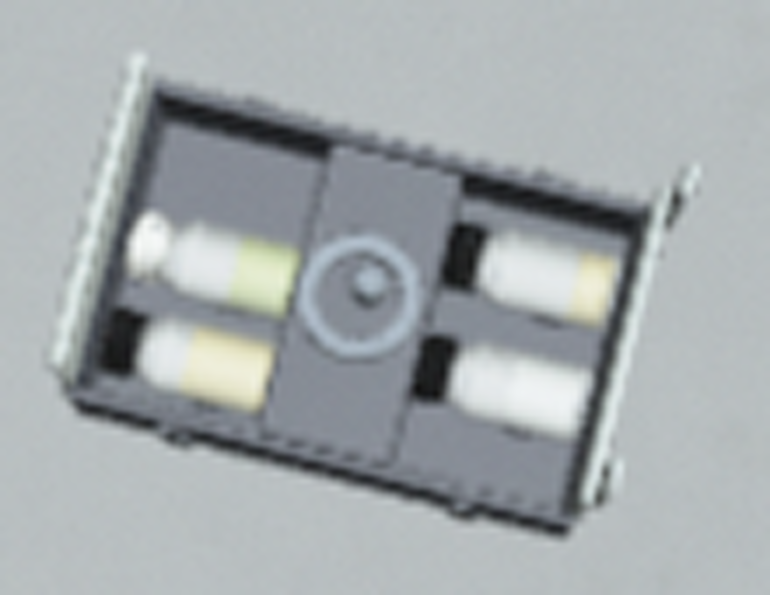

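Run:
```python
from h import *
d=grab('wrist','w0');o=ctrl.get_obs()
Rm=R.from_rotvec(o['orientation']).as_matrix();T=d['world_from_camera']
print('cam in tool',Rm.T@(T[:3,3]-o['ee_pos']), (Rm.T@T[:3,:3]).round(2)); print(d['mtx'])
c=np.array([533.5,-30.6]);yaw=-0.263
ex=np.array([np.cos(yaw),np.sin(yaw)]);ey=np.array([-np.sin(yaw),np.cos(yaw)])
def tool(p): return Rm.T@(np.array(p)-o['ee_pos'])
print('to above case z300',tool([*c,300]))
for n,s in(('scene0',(340,180)),):
    t=load('top0');W=pts(t)
    # obstacles: heights near plain side
    for v in range(130,300,10): print(v,[int(x) if x==x else None for x in W[v,240:410:10,2]])
```

```text
cam in tool [-200.20927956   74.28717779   -0.46098475] [[ 0.   -0.27  0.96]
 [-0.   -0.96 -0.27]
 [ 1.   -0.   -0.  ]]
[[353.57641654   0.         319.87383521]
 [  0.         353.57641654 240.24656656]
 [  0.           0.           1.        ]]
to above case z300 [-114.73931884  511.08097718 -468.75126281]
130 [0, 0, 0, 4, 2, 0, -3, 4, 35, 32, 33, 25, -1, 1, 0, -2, 3]
140 [43, 41, 42, 45, 1, 0, 0, 30, 0, 31, 27, 1, 29, 2, 4, 0, 21]
150 [41, 40, 40, 40, 1, -3, 1, 27, 0, 7, 2, 6, 30, -1, 1, -1, 39]
160 [43, 45, 36, 38, 4, 3, -4, 1, 0, -1, -3, 8, 5, 2, 1, -1, 0]
170 [41, 43, 40, 37, -3, -1, 0, -5, 3, -1, 2, 0, 1, -1, 0, 0, 3]
180 [43, 43, 39, 44, 0, 0, 2, 2, 0, -2, -3, 1, 0, 2, 0, -1, 0]
190 [41, 39, 45, 43, -3, 2, 2, -3, -2, -1, 0, 3, 1, 0, -1, 1, 3]
200 [40, 37, 42, 43, 2, 2, 120, 0, 0, 3, 1, -1, -2, 1, 0, 0, 0]
210 [42, 39, 46, 38, 3, -5, 63, 5, 33, 59, 4, -1, 0, 0, 1, 0, -1]
220 [42, 37, 43, 27, 1, 2, 16, 7, 5, 61, 55, 6, 24, 57, 1, 2, 12]
230 [28, 19, 23, 20, 0, 117, 5, 29, 33, 56, 58, 29, 36, 81, 3, 0, 32]
240 [-1, 1, -1, 2, -1, 101, 27, 38, 56, 72, 18, 31, 5, 120, -1, -1, 0]
250 [1, 0, 0, 0, 0, 0, 43, 54, 58, 52, 9, 24, 31, -4, 0, -4, 0]
260 [-2, 0, 8, 1, 2, 4, -1, -2, 0, 2, 53, 3, 0, 3, -1, 0, 2]
270 [1, 64, 64, 12, 4, 1, -1, 0, 0, -1, 1, 1, 2, 0, 0, -3, 3]
280 [-1, 9, 12, 2, 2, 0, 0, 0, 0, -2, 5, 0, 0, -3, 0, 1, 0]
290 [2, 1, 0, -1, -4, 12, 18, 5, -1, 4, 0, 0, 8, 9, 10, 12, 0]
```

View pics/w0.png

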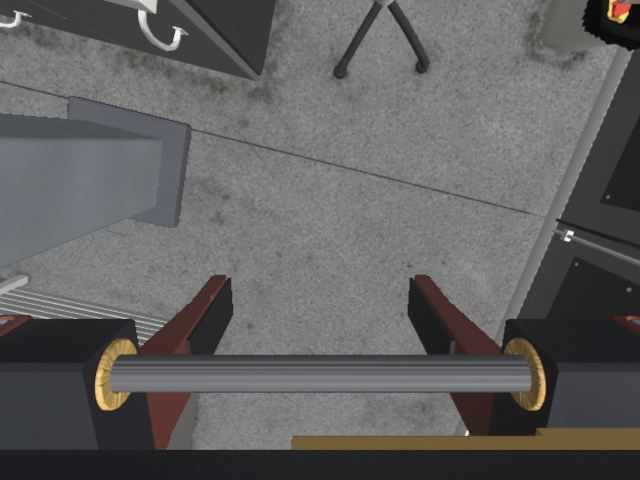

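send_rows(rows=[[-12,28,-24,0],[-12,28,-24,0],[-12,28,-24,0],[-12,28,-24,0],[-12,28,-24,0],[-12,28,-24,0],[-12,28,-24,0],[-12,28,-24,0],[-12,28,-24,0],[-12,28,-24,0]], fingers=0)

```text
t: 0.98
ee_pos: [365.9, -297.9, 304.2]
orientation: [1.045, 1.318, -1.038]
ft_force: [0.2, -0.3, 1.3]
width: 24.9
```

send_rows(rows=[[0,0,0,-0.12],[0,0,0,-0.12],[0,0,0,-0.12],[0,0,0,-0.12],[0,0,0,-0.12],[0,0,0,-0.12],[0,0,0,-0.12],[0,0,0,-0.12],[0,0,0,-0.12]])

```text
t: 1.73
ee_pos: [371.3, -289.4, 307.0]
orientation: [0.181, 1.565, -0.168]
ft_force: [-0.2, 0.2, 0.2]
width: 1.0
```

```bash
cat >> h.py <<'E'
def totool(p,o=None):
    o=o or ctrl.get_obs(); Rm=R.from_rotvec(o['orientation']).as_matrix(); return Rm.T@(np.array(p)-o['ee_pos'])
C=np.array([533.5,-30.6]);YAW=-0.263
def setc(c,y):
    global C,YAW; C=np.array(c);YAW=y
def case2w(p):
    ex=np.array([np.cos(YAW),np.sin(YAW)]);ey=np.array([-np.sin(YAW),np.cos(YAW)])
    return np.r_[C+p[0]*ex+p[1]*ey,p[2]]
E
python3 - <<'E'
from h import *
o=st(); m=R.from_rotvec(o['orientation']).as_matrix(); print('ang err',np.arctan2(m[1,2],m[0,2])-YAW); print(totool(case2w([0,-45,260])))
E
```

```text
t 1.7333 p [ 371.3 -289.4  307. ] f [-0.2  0.2  0.2] w 0.9772246833961458
[[-0.     0.22   0.975]
 [ 0.008  0.975 -0.22 ]
 [-1.     0.008 -0.002]]
q [-0.692  0.06   1.818  0.006  1.269 -0.471]
ang err 0.04090288286928723
[ 48.65222668 242.85853308  99.49313348]
```

send_rows(rows=[[5,30,12,0.04],[5,30,12,0],[5,30,12,0],[5,30,12,0],[5,30,12,0],[5,30,12,0],[5,30,12,0],[5,28,10,0],[0,0,0,0]])

```text
t: 2.48
ee_pos: [525.1, -73.7, 265.7]
orientation: [0.206, 1.563, -0.196]
ft_force: [-1.2, -0.4, -0.9]
width: 0.5
```

Run:
```python
from h import *
o=st(); m=R.from_rotvec(o['orientation']).as_matrix(); print('ang err',np.arctan2(m[1,2],m[0,2])-YAW); print(totool(case2w([0,-45,260])))
d=grab('wrist','w1')
```

```text
t 2.4833 p [525.1 -73.7 265.7] f [-1.2 -0.4 -0.9] w 0.5299489109257153
[[-0.001  0.253  0.967]
 [ 0.007  0.967 -0.253]
 [-1.     0.006 -0.003]]
q [-0.166  0.195  1.756  0.007  1.192  0.087]
ang err 0.00725991099451323
[ 5.66233718 -1.17066356 -3.08061656]
```

View pics/w1.png

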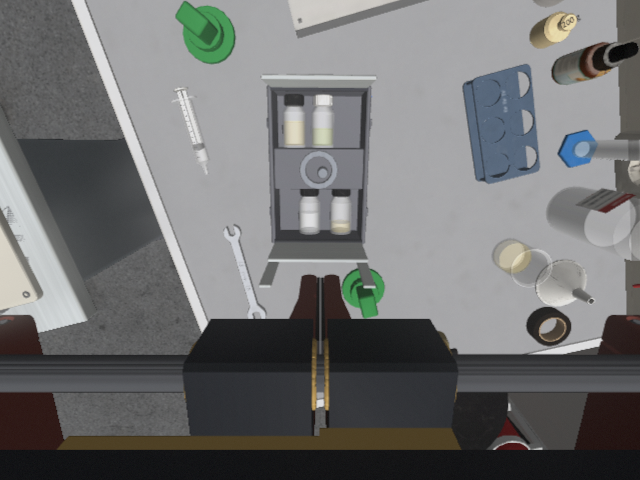

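Run:
```python
from h import *
d=load('w1');W=pts(d)
cv2.imwrite('pics/d.png',cv2.resize(d['img'][65:275,255:390],None,fx=4,fy=2.85*1,interpolation=cv2.INTER_CUBIC)[:,:,::-1])
cv2.imwrite('pics/e.png',cv2.resize(d['img'][140:200,280:360],None,fx=9,fy=9,interpolation=cv2.INTER_CUBIC)[:,:,::-1])
ey=np.array([-np.sin(YAW),np.cos(YAW)]);ex=np.array([np.cos(YAW),np.sin(YAW)])
def loc(Q): return np.stack([(Q[...,:2]-C)@ex,(Q[...,:2]-C)@ey,Q[...,2]],-1)
L=loc(W)
Q=L.reshape(-1,3);Q=Q[~np.isnan(Q[:,0])]
for sg in(1,-1):
    m=(abs(Q[:,0])<48)&(Q[:,1]*sg>68)&(Q[:,1]*sg<115)&(Q[:,2]>70)&(Q[:,2]<112)
    P=Q[m];A=np.c_[P[:,0],P[:,2]-60,np.ones(len(P))]
    for k in range(5):
        co=np.linalg.lstsq(A,P[:,1],rcond=None)[0]; r=P[:,1]-A@co; g=abs(r)<2*r.std()+.5; P,A=P[g],A[g]
    print(sg,len(P),co,r.std())
m=(np.hypot(Q[:,0],Q[:,1])<30)&(Q[:,2]>68)&(Q[:,2]<76);P=Q[m];print('ring',len(P),(P.min(0)+P.max(0))/2,P.mean(0),cv2.minEnclosingCircle(P[:,:2].astype(np.float32)))
m=(np.hypot(Q[:,0],Q[:,1])<13)&(Q[:,2]>77);P=Q[m];print('pin',len(P),P.mean(0) if len(P) else '')
# rim at z 54..63
m=(abs(Q[:,0])<70)&(abs(Q[:,1])<80)&(Q[:,2]>56)&(Q[:,2]<63)&(abs(Q[:,0])>47);P=Q[m]
for sg in(1,-1):
    S=P[P[:,0]*sg>0]; print('rim',sg,len(S),np.percentile(S[:,0],[2,50,98]),np.polyfit(S[:,1],S[:,0],1))
def ray(u,v,z):
    K=d['mtx'];T=d['world_from_camera'];r=T[:3,:3]@np.array([(u-K[0,2])/K[0,0],(v-K[1,2])/K[1,1],1]);s=(z-T[2,3])/r[2];return loc(T[:3,3]+s*r)
print('ring c ray',ray(318.5,170,72),'pin ray',ray(322,172.5,82))
```

```text
1 554 [ 4.48731597e-04 -2.49145901e-02  8.60878090e+01] 0.10170415583083774
-1 1012 [ 1.45557155e-04 -1.87009661e-02 -8.39578030e+01] 0.2393275608246779
ring 607 [-0.82525241  1.43335569 71.63268778] [-0.41263562  1.36334792 72.54831315] ((-0.46308445930480957, 1.2140355110168457), 20.79471778869629)
pin 2561 [ -0.65484354 -10.94654153 388.67259306]
rim 1 745 [47.51642521 52.34453255 55.33213297] [9.58716580e-04 5.22183696e+01]
rim -1 786 [-56.31443631 -53.16132005 -47.44409954] [-1.24695179e-03 -5.29291897e+01]
ring c ray [ 0.24920873  0.7599432  72.        ] pin ray [ 4.07660651 -1.1144674  82.        ]
```

View pics/e.png

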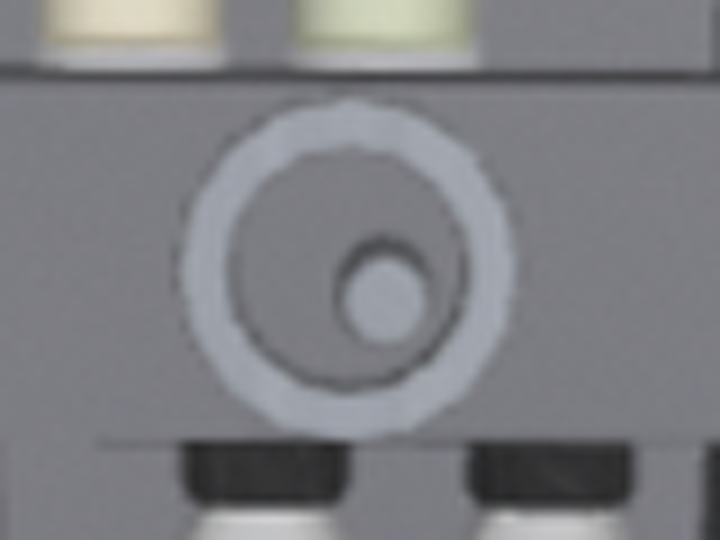

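View pics/d.png

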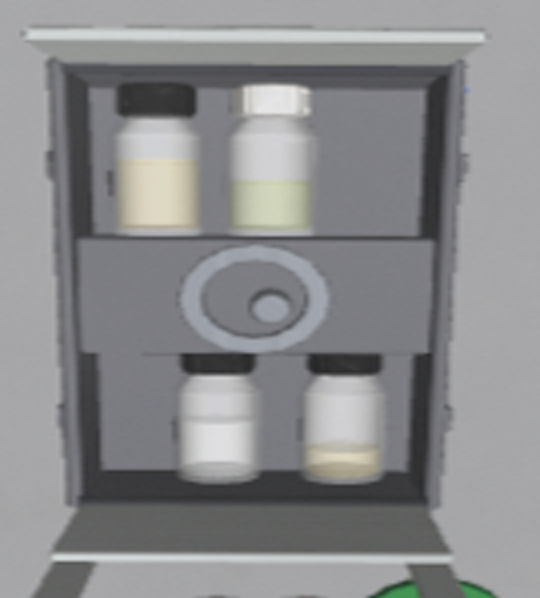

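send_rows(rows=[[0,35,0,0.007],[0,35,0,0],[0,35,0,0],[0,35,0,0],[0,25,0,0],[0,0,0,0]])

```text
t: 3.03
ee_pos: [565.9, 83.4, 266.3]
orientation: [0.214, 1.565, -0.21]
ft_force: [0.3, -0.0, 0.4]
width: 0.3
```

```bash
sed -i 's/^C=np.array.*/C=np.array([533.8,-29.7]);YAW=-0.263/' h.py
python3 - <<'E'
from h import *
o=st(); m=R.from_rotvec(o['orientation']).as_matrix(); print('ang err',np.arctan2(m[1,2],m[0,2])-YAW); print(totool(case2w([0,115,105])))
E
```

```text
t 3.0333 p [565.9  83.4 266.3] f [ 0.3 -0.   0.4] w 0.34944119622598385
[[-0.004  0.267  0.964]
 [ 0.003  0.964 -0.267]
 [-1.     0.002 -0.005]]
q [0.123 0.263 1.667 0.004 1.216 0.392]
ang err -0.006792143885369528
[161.33606865  -2.88254172  -0.77445933]
```

send_rows(rows=[[35,0,0,-0.006],[35,0,0,0],[35,0,0,0],[35,0,0,0],[16,0,0,0],[0,0,0,0]])

```text
t: 3.53
ee_pos: [566.8, 76.6, 109.2]
orientation: [0.208, 1.557, -0.205]
ft_force: [-0.6, -0.2, 0.2]
width: 0.6
```

Run:
```python
from h import *
o=st(); print(totool(case2w([0,99,110])))
```

```text
t 3.5333 p [566.8  76.6 109.2] f [-0.6 -0.2  0.2] w 0.556047033405736
[[ 0.004  0.26   0.966]
 [ 0.001  0.966 -0.26 ]
 [-1.     0.002  0.004]]
q [1.130e-01 4.440e-01 1.806e+00 1.000e-03 8.880e-01 3.760e-01]
[ -0.84366413 -12.21569123  -4.24569472]
```

send_rows(rows=[[0,-13,-2,0],[1,-13,-2,0],[3,-14,0,0],[5,-8,0,0],[6,-6,0,0],[7,-5,0,0],[7,-4,0,0],[7,-2,0,0]])

```text
t: 4.2
ee_pos: [547.5, 3.3, 79.0]
orientation: [0.211, 1.545, -0.208]
ft_force: [0.2, 0.0, 0.4]
width: 0.6
```

Run:
```python
from h import *
o=st(); print(totool(case2w([0,43,64])))
```

```text
t 4.2 p [547.5   3.3  79. ] f [0.2 0.  0.4] w 0.5944561542178003
[[ 0.016  0.264  0.964]
 [-0.     0.964 -0.264]
 [-1.     0.004  0.015]]
q [-0.016  0.454  1.885  0.     0.788  0.252]
[15.00112111  7.51657539 -4.89745397]
```

Run:
```python
from h import *
d=grab('wrist','w2'); s=grab('scene','s2')
a=cv2.resize(d['img'][60:330,180:460],None,fx=1.4,fy=1.4); b=cv2.resize(s['img'][160:310,230:400],None,fx=2.4,fy=2.52)
cv2.imwrite('pics/f.png',np.hstack([a,b])[:,:,::-1] if a.shape[0]==b.shape[0] else a[:,:,::-1]); print(a.shape,b.shape)
```

```text
(378, 392, 3) (378, 408, 3)
```

View pics/f.png

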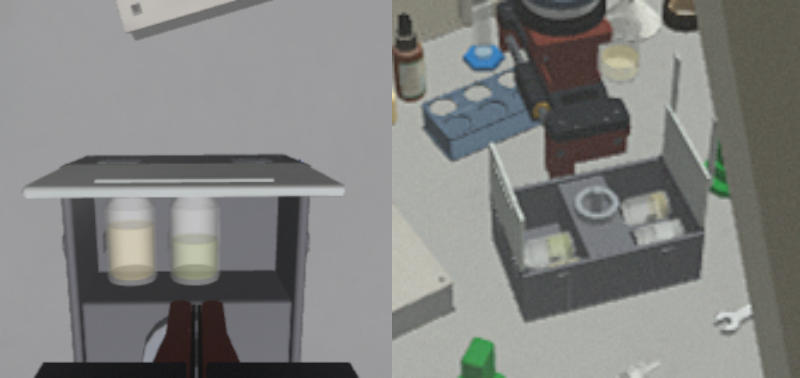

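Run:
```python
from h import *
o=st()
for n in('s2','w2'):
    d=load(n); print(n,proj(d,o['ee_pos']),proj(d,case2w([0,0,72])),proj(d,case2w([0,24,64])),proj(d,case2w([0,85,121])),proj(d,case2w([0,60,110])))
s=load('s2');cv2.imwrite('pics/g.png',s['img'][:,:,::-1])
W=pts(s); print(W[219,301],W[203,312])
d=grab('wrist','w3');grab('scene','s3');grab('top','t3')
```

```text
t 4.3 p [546.4   3.7  78. ] f [ 0.  -1.  -0.5] w 0.639112768609658
[[ 0.013  0.264  0.964]
 [-0.     0.964 -0.264]
 [-1.     0.003  0.012]]
q [-0.015  0.455  1.885  0.     0.788  0.252]
s2 [298.90502466 240.03174143] [314.5740472  239.73947891] [304.32607004 244.57693136] [277.18871482 231.03844045] [288.51753195 232.50814938]
w2 [318.67076224 268.39313148] [313.48818891 316.87897085] [313.16566396 277.71836982] [311.38282842 197.99763947] [312.12964124 244.44056705]
[473.73995652  44.59648167 210.45525292] [477.81124973  16.74683786 235.37943749]
```

View pics/s3.png

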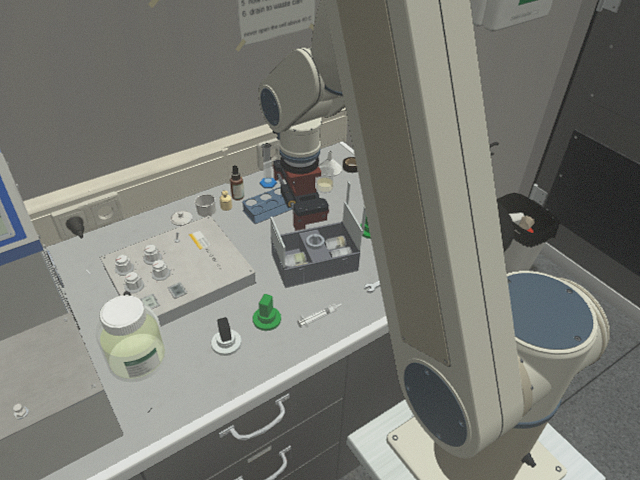

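View pics/t3.png

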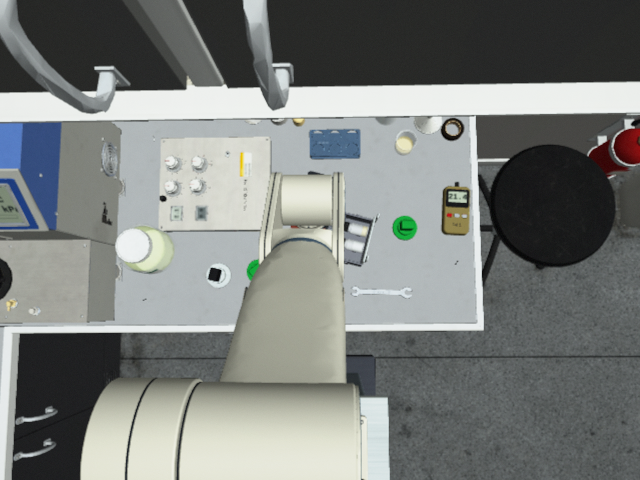

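View pics/w3.png

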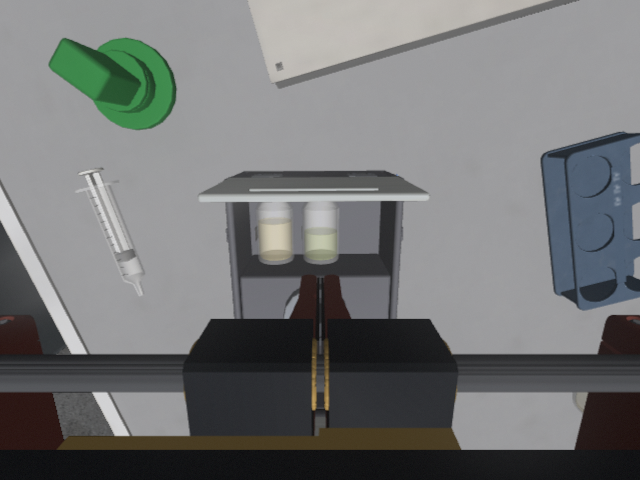

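Run:
```python
from h import *
s=load('s3')
cv2.imwrite('pics/g.png',cv2.resize(s['img'][170:290,255:375],None,fx=5,fy=5,interpolation=cv2.INTER_CUBIC)[:,:,::-1])
W=pts(s)
for v in range(196,250,4): print(v,[tuple(W[v,u].round(0).astype(int)) for u in range(290,325,6)])
d=load('w3');W=pts(d)
for v in range(180,320,8): print(v,W[v,322].round(0),W[v,290].round(0))
```

```text
196 [(np.int64(535), np.int64(31), np.int64(221)), (np.int64(511), np.int64(32), np.int64(237)), (np.int64(502), np.int64(24), np.int64(240)), (np.int64(500), np.int64(12), np.int64(236)), (np.int64(494), np.int64(1), np.int64(235)), (np.int64(732), np.int64(-180), np.int64(1))]
200 [(np.int64(524), np.int64(38), np.int64(221)), (np.int64(499), np.int64(40), np.int64(238)), (np.int64(502), np.int64(25), np.int64(230)), (np.int64(485), np.int64(21), np.int64(239)), (np.int64(483), np.int64(9), np.int64(236)), (np.int64(472), np.int64(2), np.int64(240))]
204 [(np.int64(519), np.int64(41), np.int64(215)), (np.int64(489), np.int64(46), np.int64(238)), (np.int64(483), np.int64(36), np.int64(237)), (np.int64(476), np.int64(27), np.int64(239)), (np.int64(471), np.int64(17), np.int64(238)), (np.int64(466), np.int64(6), np.int64(236))]
208 [(np.int64(725), np.int64(-83), np.int64(8)), (np.int64(480), np.int64(52), np.int64(237)), (np.int64(473), np.int64(43), np.int64(238)), (np.int64(467), np.int64(33), np.int64(238)), (np.int64(461), np.int64(24), np.int64(238)), (np.int64(454), np.int64(14
[... 2799 characters left out ...]
, np.int64(57))]
180 [561.  55.  78.] [544.  60.  77.]
188 [561.  55. 116.] [546.  59. 114.]
196 [560.  53. 123.] [546.  56. 121.]
204 [556.  34.  33.] [534.  38.  22.]
212 [555.  29.  34.] [533.  34.  28.]
220 [553.  23.  34.] [531.  28.  28.]
228 [552.  18.  35.] [529.  23.  28.]
236 [550.  12.  35.] [527.  17.  28.]
244 [549.   6.  35.] [526.  11.  28.]
252 [547.   1.  35.] [524.   5.  29.]
260 [546.  -5.  35.] [522.  -1.  28.]
268 [544.  -9.  40.] [522.  -3.  41.]
276 [544.  -9.  56.] [523.  -4.  55.]
284 [549.  13. 125.] [522.  -9.  56.]
292 [549.  13. 133.] [520. -14.  56.]
300 [549.  13. 142.] [522. -13.  72.]
308 [549.  13. 149.] [520. -18.  74.]
316 [548.  13. 156.] [537.  18. 158.]
```

View pics/g.png

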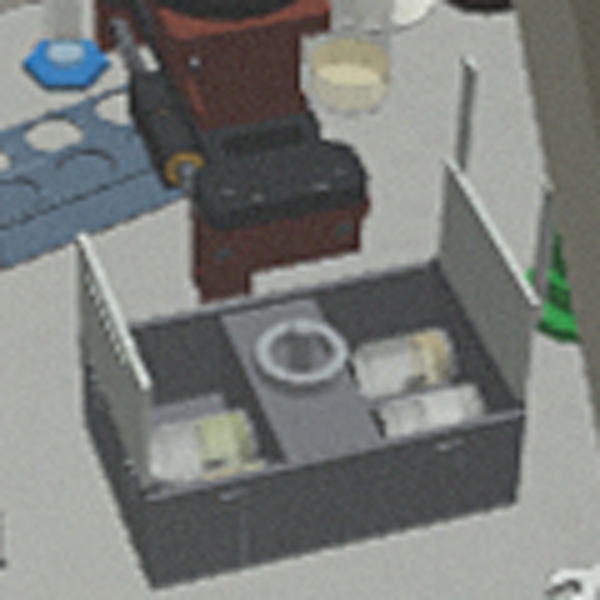

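Run:
```python
from h import *
for n in('w0','w1','w3'):
    d=load(n); K=d['mtx']; z=d['depth']
    # camera->tool fixed using current extrinsic
    T=d['world_from_camera']; print(n,T[:3,3])
    for (u,v) in ((222,279),(225,285),(415,280),(312,279),(312,285),(330,279),(330,290)):
        print((u,v),z[v,u].round(1),(pts(d)[v,u]-T[:3,3]).round(1))
o=st(); T=load('w3')['world_from_camera'];print('cam-tcp',T[:3,3]-o['ee_pos'])
```

```text
w0 [ 219.87623447 -589.00873875  384.90898703]
(222, 279) 167.1 [ -72.3   30.3 -155.7]
(225, 285) 164.9 [ -73.7   27.9 -152.9]
(415, 280) 168.7 [ -51.7  -59.  -157.2]
(312, 279) 1319.3 [ -491.8   -87.2 -1230. ]
(312, 285) 1328.1 [ -516.1   -93.  -1232.1]
(330, 279) 1323.8 [ -477.5  -153.  -1234.3]
(330, 290) 1337.2 [ -521.3  -164.  -1235.5]
w1 [543.8083042   -2.66859521 466.46689648]
(222, 279) 499.7 [-182.1 -144.3 -466.7]
(225, 285) 501.2 [-180.6 -153.7 -465.9]
(415, 280) 497.5 [  81.  -213.7 -465.1]
(312, 279) 167.8 [ -19.8  -59.2 -156.8]
(312, 285) 159.8 [ -19.6  -59.  -148.7]
(330, 279) 166.9 [ -11.5  -61.1 -156. ]
(330, 290) 155.5 [ -11.9  -61.4 -144.1]
w3 [563.29566007  75.93506711 278.52413205]
(222, 279) 294.8 [-104.7  -85.7 -276.2]
(225, 285) 298.5 [-104.9  -92.2 -278.3]
(415, 280) 299.4 [  51.  -131.1 -278.4]
(312, 279) 167.9 [ -18.4  -60.1 -156.8]
(312, 285) 161.4 [ -18.4  -60.3 -150. ]
(330, 279) 167.8 [ -10.2  -62.4 -156.6]
(330, 290) 155.3 [ -10.7  -62.2 -143.6]
t 4.45 p [547.5   4.4  79.1] f [0.6 1.1 0.4] w 0.5860902349186404
[[ 0.014  0.263  0.965]
 [-0.     0.965 -0.263]
 [-1.     0.004  0.014]]
q [-0.014  0.454  1.884  0.     0.789  0.253]
cam-tcp [ 15.81791354  71.52510223 199.40455795]
```

Run:
```python
from h import *
print(ctrl.grip_depth,[x for x in dir(ctrl) if not x.startswith('_')])
d=load('w3');cv2.imwrite('pics/k.png',cv2.resize(d['img'][250:330,280:360],None,fx=7,fy=7,interpolation=cv2.INTER_CUBIC)[:,:,::-1])
W=pts(d)
for v in range(270,300,2): print(v,[tuple(int(q) for q in W[v,u]) for u in (306,312,320,330,334)])
```

```text
18.700000000000003 ['Unreachable', 'close_job', 'get_image', 'get_obs', 'grip_depth']
270 [(533, -5, 45), (537, -7, 44), (543, -8, 44), (549, -9, 46), (552, -11, 45)]
272 [(533, -6, 47), (537, -6, 49), (543, -8, 49), (549, -10, 49), (552, -10, 49)]
274 [(533, -5, 53), (537, -6, 53), (543, -8, 54), (549, -10, 53), (552, -10, 55)]
276 [(542, 16, 117), (544, 15, 117), (542, -8, 56), (553, 14, 119), (555, 13, 118)]
278 [(542, 16, 120), (544, 16, 121), (548, 13, 117), (553, 13, 121), (555, 13, 120)]
280 [(542, 16, 123), (544, 15, 122), (548, 13, 119), (553, 13, 123), (554, 13, 123)]
282 [(542, 17, 126), (544, 15, 125), (548, 13, 121), (553, 13, 126), (554, 13, 125)]Traceback (most recent call last):
  File "<stdin>", line 5, in <module>
  File "<stdin>", line 5, in <genexpr>
ValueError: cannot convert float NaN to integer
```

View pics/k.png

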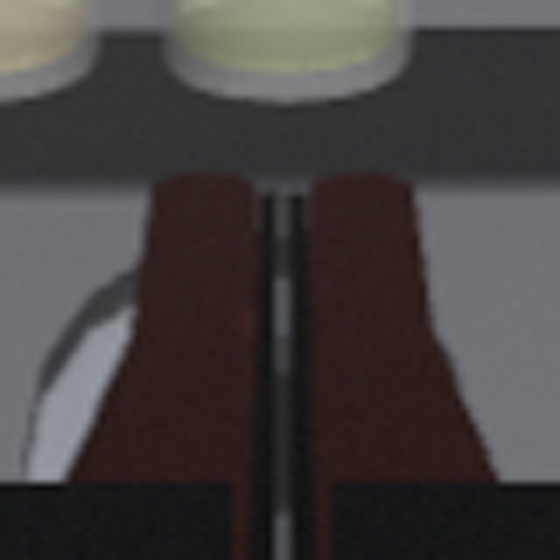

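The flap has not moved. Both the scene and the wrist camera show the fingertips at z≈117–121, while the reported TCP z is 79. The real fingertips are therefore about 38–40 mm higher than reported, and I'll correct for that. I go back over the flap and redo the push lower.

send_rows(rows=[[-30,0,0,0],[-20,15,0,0],[0,32,0,0],[0,32,0,0],[0,8,0,0],[0,0,0,0]])

```text
t: 4.95
ee_pos: [571.6, 93.5, 132.8]
orientation: [0.21, 1.545, -0.205]
ft_force: [-0.1, -0.8, -0.2]
width: 0.6
```

Run:
```python
from h import *
o=st(); print(totool(case2w([0,112,72]))); m=R.from_rotvec(o['orientation']).as_matrix(); print('ang err',np.arctan2(m[1,2],m[0,2])-YAW)
```

```text
t 4.95 p [571.6  93.5 132.8] f [-0.1 -0.8 -0.2] w 0.633521883314939
[[ 0.016  0.262  0.965]
 [ 0.001  0.965 -0.262]
 [-1.     0.005  0.015]]
q [ 1.420e-01  4.150e-01  1.785e+00 -1.000e-03  9.260e-01  4.080e-01]
[ 60.67196372 -17.09311863  -5.31777723]
ang err -0.002232461238939387
```

send_rows(rows=[[30,-6,-2,0],[30,-6,-2,0],[0,-4,-1,0],[0,0,0,0]])

```text
t: 5.28
ee_pos: [564.5, 79.1, 72.9]
orientation: [0.206, 1.542, -0.201]
ft_force: [0.0, -0.3, 1.1]
width: 0.2
```

Run:
```python
from h import *
o=st(); print(totool(case2w([0,99,72])));grab('scene','s4');d=load('s4')
cv2.imwrite('pics/l.png',cv2.resize(d['img'][150:300,225:375],None,fx=4,fy=4,interpolation=cv2.INTER_CUBIC)[:,:,::-1])
```

```text
t 5.2833 p [564.5  79.1  72.9] f [ 0.  -0.3  1.1] w 0.205136217280378
[[ 0.02   0.257  0.966]
 [ 0.001  0.966 -0.257]
 [-1.     0.006  0.019]]
q [ 0.119  0.489  1.841 -0.002  0.793  0.381]
[  0.77808067 -14.02875612  -1.36712505]
```

View pics/l.png

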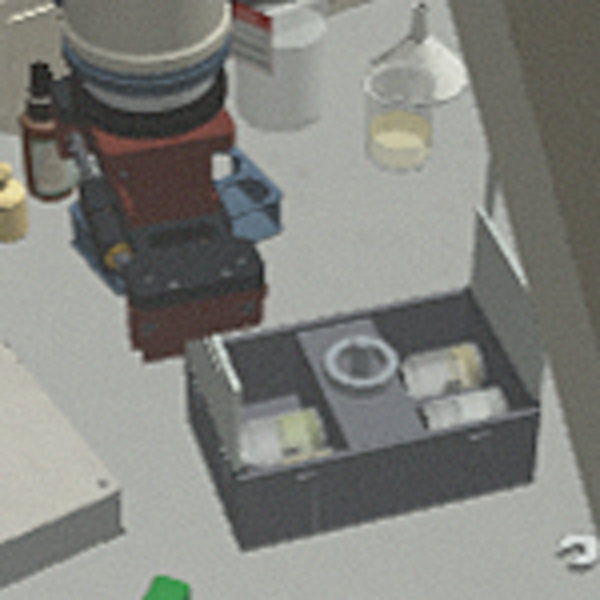

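send_rows(rows=[[0,-8,0,0],[0,-8,0,0],[0,-8,0,0],[2,-8,0,0],[3,-6,0,0],[0,0,0,0]])

```text
t: 5.83
ee_pos: [556.8, 37.8, 72.8]
orientation: [0.209, 1.535, -0.201]
ft_force: [-1.4, 0.4, -0.4]
width: 0.6
```

Run:
```python
from h import *
o=st(); print(totool(case2w([0,61,61])));d=grab('wrist','w5')
```

```text
t 5.8333 p [556.8  37.8  72.8] f [-1.4  0.4 -0.4] w 0.5551683926143935
[[ 0.027  0.259  0.966]
 [ 0.002  0.966 -0.259]
 [-1.     0.009  0.026]]
q [4.600e-02 4.720e-01 1.873e+00 1.000e-03 7.700e-01 3.070e-01]
[ 11.58257962 -10.24730486  -4.95870885]
```

View pics/w5.png

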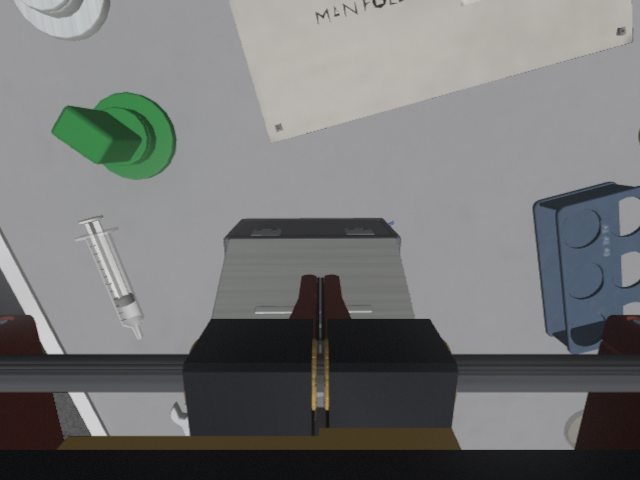

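send_rows(rows=[[5,-5,0,0],[6,-5,0,0],[6,-5,0,0],[6,-4,0,0],[6,-3,0,0],[6,-3,0,0],[0,0,0,0]])

```text
t: 6.47
ee_pos: [551.2, 11.7, 33.9]
orientation: [0.209, 1.534, -0.2]
ft_force: [-0.5, 0.1, -0.1]
width: 0.5
```

Run:
```python
from h import *
o=st(); print(totool(case2w([0,43,26])));d=grab('wrist','w6');W=pts(d)
for v in range(200,320,10): print(v,W[v,260].round(0),W[v,380].round(0))
```

```text
t 6.4667 p [551.2  11.7  33.9] f [-0.5  0.1 -0.1] w 0.5454118176098299
[[ 0.027  0.258  0.966]
 [ 0.002  0.966 -0.258]
 [-1.     0.009  0.026]]
q [-1.000e-03  5.280e-01  1.902e+00  3.000e-03  6.840e-01  2.580e-01]
[ 7.71632349 -1.57396447 -6.27290191]
200 [532.  63.  53.] [592.  47.  54.]
210 [533.  60.  64.] [589.  44.  64.]
220 [531.  55.  64.] [588.  40.  65.]
230 [530.  51.  66.] [587.  35.  66.]
240 [529.  46.  66.] [586.  30.  66.]
250 [527.  41.  67.] [585.  26.  68.]
260 [526.  36.  67.] [583.  20.  67.]
270 [525.  32.  70.] [582.  16.  69.]
280 [523.  27.  70.] [581.  11.  70.]
290 [522.  22.  70.] [580.   6.  70.]
300 [520.  17.  69.] [578.   1.  71.]
310 [518.  12.  71.] [577.  -4.  71.]
```

View pics/w6.png

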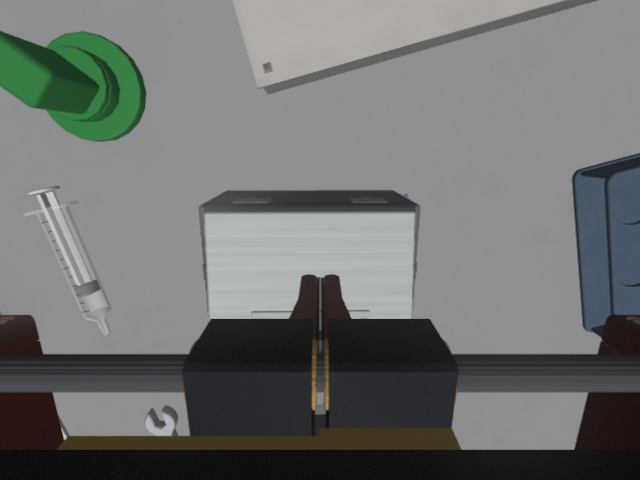

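send_rows(rows=[[3,0,0,0],[3,0,0,0],[2,0,0,0],[2,0,0,0],[0,0,0,0]])

```text
t: 6.93
ee_pos: [552.4, 12.0, 27.3]
orientation: [0.207, 1.534, -0.2]
ft_force: [-0.0, 0.8, 0.1]
width: 0.2
```

Run:
```python
from h import *
o=st();d=grab('wrist','w7');W=pts(d)
for v in range(210,320,15): print(v,W[v,260].round(0),W[v,380].round(0))
```

```text
t 6.9333 p [552.4  12.   27.3] f [-0.   0.8  0.1] w 0.24246359050798202
[[ 0.028  0.257  0.966]
 [ 0.001  0.966 -0.257]
 [-1.     0.008  0.027]]
q [-1.000e-03  5.410e-01  1.902e+00  2.000e-03  6.720e-01  2.580e-01]
210 [535.  61.  62.] [590.  46.  62.]
225 [533.  54.  65.] [588.  39.  65.]
240 [531.  47.  65.] [586.  32.  65.]
255 [528.  40.  64.] [585.  25.  65.]
270 [526.  33.  65.] [583.  17.  65.]
285 [524.  26.  65.] [581.   9.  65.]
300 [521.  18.  65.] [580.   1.  64.]
315 [519.  10.  66.] [578.  -6.  65.]
```

send_rows(rows=[[1.5,0,0,0],[1.5,0,0,0],[0,0,0,0]])

```text
t: 7.23
ee_pos: [553.0, 12.1, 27.2]
orientation: [0.206, 1.532, -0.199]
ft_force: [0.1, 0.4, -0.7]
width: 0.4
```

send_rows(rows=[[1.5,0,0,0],[1.5,0,0,0],[0,0,0,0]])

```text
t: 7.48
ee_pos: [553.4, 12.2, 27.2]
orientation: [0.205, 1.531, -0.199]
ft_force: [-0.9, -0.3, -0.1]
width: 0.7
```

send_rows(rows=[[4,0,0,0],[4,0,0,0],[0,0,0,0]])

```text
t: 7.73
ee_pos: [554.2, 12.3, 27.9]
orientation: [0.204, 1.53, -0.198]
ft_force: [0.8, 0.9, -0.2]
width: 0.4
```

Run:
```python
from h import *
o=st();d=grab('wrist','w8');W=pts(d);print(o['joint_torque'])
for v in range(210,320,15): print(v,W[v,260].round(1),W[v,380].round(1))
```

```text
t 7.7333 p [554.2  12.3  27.9] f [ 0.8  0.9 -0.2] w 0.3715694471100617
[[ 0.031  0.254  0.967]
 [-0.     0.967 -0.254]
 [-1.     0.008  0.03 ]]
q [ 1.00e-03  5.40e-01  1.90e+00 -1.00e-03  6.70e-01  2.58e-01]
[-6.23099715e-02 -5.25256419e+01 -1.83532673e+01  2.42716604e-02
  1.67822633e-01 -1.10549292e-03]
210 [536.1  61.1  62.1] [591.4  46.3  62.4]
225 [534.4  54.6  64.8] [589.5  39.8  65.2]
240 [532.5  47.9  65.9] [587.9  32.5  64.8]
255 [530.1  40.5  65.1] [586.4  24.9  64.5]
270 [527.6  32.9  64.2] [584.6  17.6  65.4]
285 [525.2  25.2  63.9] [583.    9.8  65.2]
300 [522.8  17.5  64.1] [581.3   1.7  64.9]
315 [520.3   9.6  64. ] [579.5  -6.1  65.8]
```

send_rows(rows=[[-35,0,0,0],[-35,0,0,0],[-35,0,0,0],[-35,-15,0,0],[-20,-32,0,0],[0,-35,0,0],[0,-35,0,0],[0,-30,0,0],[0,0,0,0]])

```text
t: 8.53
ee_pos: [513.6, -132.7, 193.2]
orientation: [0.195, 1.525, -0.193]
ft_force: [0.4, -0.5, -0.3]
width: 0.5
```

Run:
```python
from h import *
o=st(); m=R.from_rotvec(o['orientation']).as_matrix(); print('ang err',np.arctan2(m[1,2],m[0,2])-YAW); print(totool(case2w([0,-113,73])))
W=pts(load('top0'));I=load('top0')['img'].astype(int)
m=(I[...,1]>I[...,0]+40)&(I[...,1]>I[...,2]+40);m[:,:350]=0
P=W[m];P=P[~np.isnan(P[:,0])]
ey=np.array([-np.sin(YAW),np.cos(YAW)]);ex=np.array([np.cos(YAW),np.sin(YAW)])
L=np.c_[(P[:,:2]-C)@ex,(P[:,:2]-C)@ey,P[:,2]]
for lo,hi in((2,15),(50,80)):
    q=L[(L[:,2]>lo)&(L[:,2]<hi)];print(np.percentile(q,[3,50,97],axis=0))
grab('wrist','w9')
```

```text
t 8.5333 p [ 513.6 -132.7  193.2] f [ 0.4 -0.5 -0.3] w 0.5252326507867155
[[ 0.037  0.246  0.969]
 [-0.003  0.969 -0.246]
 [-0.999  0.006  0.036]]
q [-0.28   0.257  1.858  0.009  0.991 -0.036]
ang err 0.014445754769073532
[119.75580139  -8.97485819 -11.74738165]
[[  36.71063178 -193.97751348    4.59022243]
 [  58.76451968 -161.7513354     9.51877255]
 [  90.82943428 -140.90920982   13.57543598]]
[[  53.18675642 -182.68324753   58.27231046]
 [  62.69893795 -168.33257519   65.42092993]
 [  72.46560747 -153.38819906   70.4196607 ]]
```

View pics/w9.png

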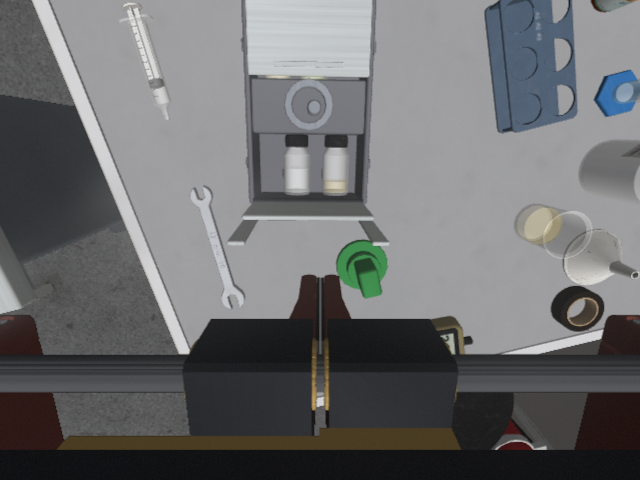

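send_rows(rows=[[0,-6,-6,0.014],[0,-6,-6,0],[30,0,0,0],[35,0,0,0],[35,0,0,0],[18,0,0,0],[0,0,0,0]])

```text
t: 9.17
ee_pos: [503.8, -136.1, 71.6]
orientation: [0.205, 1.52, -0.2]
ft_force: [-0.4, -0.1, 1.4]
width: 0.5
```

Run:
```python
from h import *
o=st(); m=R.from_rotvec(o['orientation']).as_matrix(); print('ang err',np.arctan2(m[1,2],m[0,2])-YAW); print(totool(case2w([0,-99,72])))
grab('wrist','w10')
```

```text
t 9.1667 p [ 503.8 -136.1   71.6] f [-0.4 -0.1  1.4] w 0.48739089491250326
[[ 0.042  0.257  0.966]
 [-0.002  0.966 -0.257]
 [-0.999  0.009  0.041]]
q [-0.293  0.426  1.963  0.015  0.712 -0.045]
ang err 0.003185205903659505
[-0.27048458 11.50448132  1.32724892]
```

View pics/w10.png

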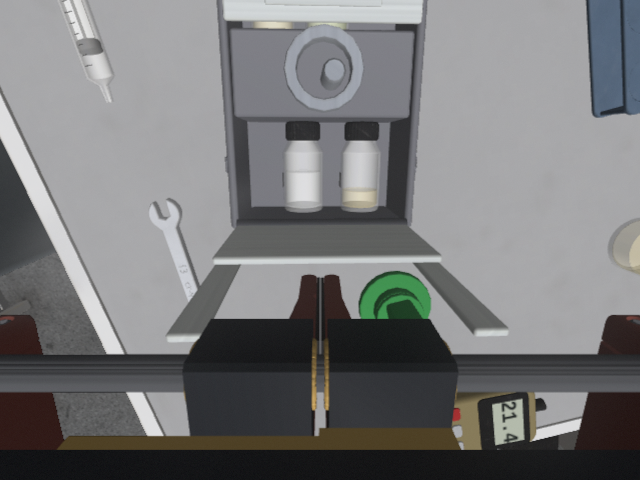

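send_rows(rows=[[0,8,0,0],[0,8,0,0],[0,8,0,0],[2,8,0,0],[3,6,0,0],[0,0,0,0]])

```text
t: 9.72
ee_pos: [518.4, -94.7, 73.5]
orientation: [0.203, 1.511, -0.199]
ft_force: [-0.1, -0.3, 0.3]
width: 0.7
```

Run:
```python
from h import *
o=st();print(totool(case2w([0,-61,62])))
grab('wrist','w11')
```

```text
t 9.7167 p [518.4 -94.7  73.5] f [-0.1 -0.3  0.3] w 0.6822536471866312
[[ 0.05   0.254  0.966]
 [-0.004  0.967 -0.254]
 [-0.999  0.009  0.049]]
q [-0.208  0.425  1.958  0.01   0.709  0.042]
[11.46805343  5.64626076 -2.51027938]
```

View pics/w11.png

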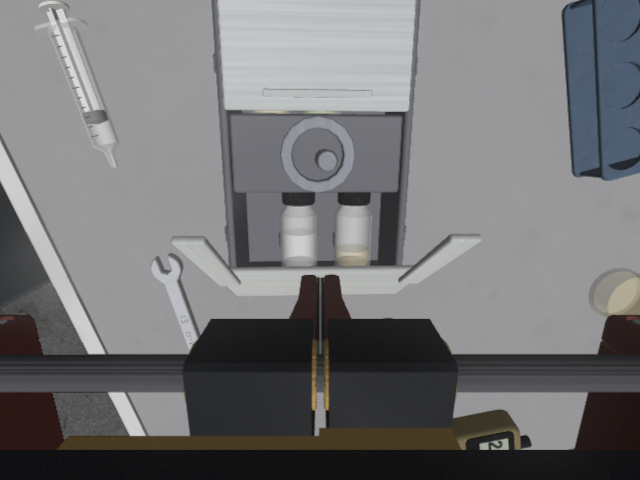

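send_rows(rows=[[8,4,0,0],[8,5,0,0],[9,5,0,0],[9,3,0,0],[8,2,0,0]])

```text
t: 10.18
ee_pos: [527.7, -75.7, 30.2]
orientation: [0.203, 1.507, -0.199]
ft_force: [-0.9, -1.0, 0.6]
width: 0.3
```

Run:
```python
from h import *
o=st();print(totool(case2w([0,-43,27])))
d=grab('wrist','w12');W=pts(d)
for v in range(150,320,15): print(v,W[v,270].round(0),W[v,370].round(0))
```

```text
t 10.1833 p [527.7 -75.7  30.2] f [-0.9 -1.   0.6] w 0.32620544179060484
[[ 0.055  0.255  0.965]
 [-0.005  0.967 -0.255]
 [-0.999  0.009  0.054]]
q [-0.168  0.507  1.964  0.008  0.616  0.084]
[ 2.8533706   3.0021238  -6.18322795]
150 [519.  -1.  31.] [566. -13.  63.]
165 [519.  -8.  57.] [565. -20.  58.]
180 [517. -15.  57.] [564. -28.  56.]
195 [517. -20.  73.] [562. -35.  57.]
210 [515. -27.  72.] [561. -42.  56.]
225 [510. -36.  58.] [559. -50.  57.]
240 [508. -43.  58.] [557. -57.  57.]
255 [508. -48.  69.] [554. -61.  69.]
270 [506. -55.  69.] [553. -69.  68.]
285 [503. -63.  69.] [551. -77.  68.]
300 [501. -71.  67.] [549. -85.  67.]
315 [498. -79.  66.] [547. -93.  67.]
```

View pics/w12.png

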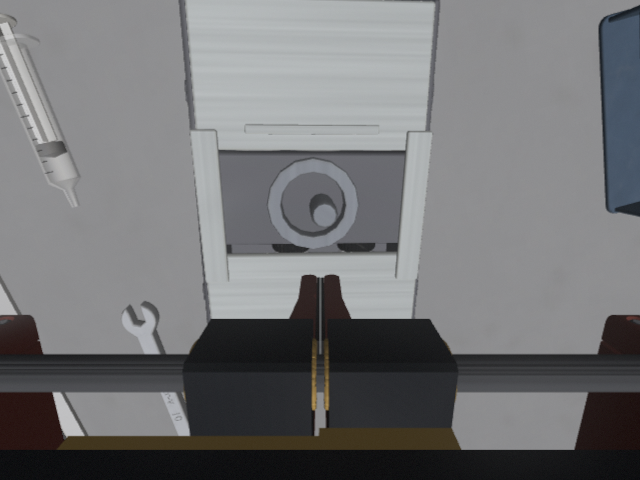

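send_rows(rows=[[4,1,0,0],[4,0,0,0],[3,0,0,0]])

```text
t: 10.48
ee_pos: [527.1, -75.1, 26.4]
orientation: [0.201, 1.512, -0.199]
ft_force: [-16.0, 3.2, 43.4]
width: 0.3
```

Run:
```python
from h import *
o=st();
d=grab('wrist','w13');W=pts(d)
for v in list(range(135,170,6))+list(range(225,320,15)): print(v,W[v,270].round(0),W[v,370].round(0),W[v,205].round(0),W[v,415].round(0))
```

```text
t 10.4833 p [527.1 -75.1  26.4] f [-16.    3.2  43.4] w 0.34978560650292917
[[ 0.049  0.253  0.966]
 [-0.005  0.967 -0.254]
 [-0.999  0.007  0.049]]
q [-0.166  0.515  1.963  0.005  0.615  0.086]
135 [523.   5.  65.] [566.  -6.  65.] [497.  12.  68.] [585. -11.  66.]
141 [522.   3.  64.] [565.  -8.  65.] [496.  10.  68.] [584. -13.  68.]
147 [522.   0.  64.] [565. -11.  66.] [495.   7.  68.] [584. -16.  67.]
153 [520.  -2.  55.] [566. -14.  54.] [494.   5.  68.] [583. -18.  68.]
159 [519.  -5.  57.] [565. -17.  58.] [493.   3.  67.] [583. -21.  67.]
165 [519.  -7.  57.] [564. -19.  58.] [492.   0.  67.] [582. -24.  68.]
225 [510. -35.  57.] [558. -48.  57.] [483. -25.  67.] [577. -51.  68.]
240 [508. -42.  57.] [556. -56.  56.] [481. -32.  66.] [576. -58.  67.]
255 [507. -48.  65.] [554. -60.  65.] [479. -39.  67.] [574. -65.  68.]
270 [505. -55.  64.] [552. -68.  65.] [476. -46.  67.] [573. -73.  67.]
285 [503. -62.  65.] [550. -76.  65.] [471. -55.  60.] [572. -82.  65.]
300 [501. -69.  66.] [549. -84.  64.] [468. -63.  59.] [572. -92.  61.]
315 [498. -78.  65.] [547. -92.  65.] [465. -71.  59.] [ 570. -101.   60.]
```

send_rows(rows=[[-25,0,0,0],[-35,10,0,0]], fingers=0.7)

```text
t: 10.7
ee_pos: [522.7, -65.5, 84.1]
orientation: [0.202, 1.52, -0.2]
ft_force: [1.2, 0.4, -0.1]
width: 10.1
```

Run:
```python
from h import *
o=st();print(totool([439-15,242-58,130]))
d=load('w13')
cv2.imwrite('pics/m.png',cv2.resize(d['img'][120:280,180:440],None,fx=3,fy=3,interpolation=cv2.INTER_CUBIC)[:,:,::-1])
```

```text
t 10.7 p [522.7 -65.5  84.1] f [ 1.2  0.4 -0.1] w 10.129984560196416
[[ 0.041  0.255  0.966]
 [-0.004  0.967 -0.255]
 [-0.999  0.006  0.04 ]]
q [-0.149  0.41   1.947  0.003  0.744  0.107]
[ -50.91181867  216.42263281 -157.10818762]
```

View pics/m.png

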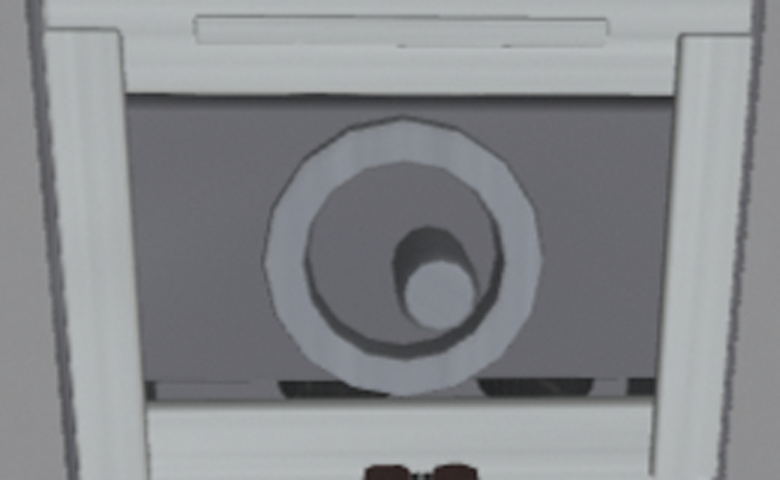

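Run:
```python
from h import *
d=load('w13');K=d['mtx'];T=d['world_from_camera']
def ray(u,v,z):
    r=T[:3,:3]@np.array([(u-K[0,2])/K[0,0],(v-K[1,2])/K[1,1],1]);s=(z-T[2,3])/r[2];return T[:3,3]+s*r
ex=case2w([1,0,0])[:2]-C; ey=case2w([0,1,0])[:2]-C
for n,u,v,z in(('ring',314.3,205.3,72),('pin',326.3,218.7,82)):
    p=ray(u,v,z);print(n,p,(p[:2]-C)@ex,(p[:2]-C)@ey)
W=pts(d);print('finger px',[W[v,314].round(1) for v in(277,280,284,288)],[W[v,327].round(1) for v in(277,280,284,288)])
# ring depth pts centre
P=W.reshape(-1,3);L=np.c_[(P[:,:2]-C)@ex,(P[:,:2]-C)@ey,P[:,2]]
m=(np.hypot(L[:,0],L[:,1])<24)&(L[:,2]>69)&(L[:,2]<75);print(cv2.minEnclosingCircle(L[m][:,:2].astype(np.float32)))
m=(np.hypot(L[:,0],L[:,1])<13)&(L[:,2]>79)&(L[:,2]<85);print(cv2.minEnclosingCircle(L[m][:,:2].astype(np.float32)),L[m].mean(0))
```

```text
ring [534.01299626 -28.65415045  72.        ] -0.06622620591682565 1.0652618313308342
pin [537.52575774 -33.71237431  82.        ] 4.640776578526262 -2.9057892293852667
finger px [array([524.8, -62.9,  67.9]), array([524.7, -62.8,  72. ]), array([524.5, -63. ,  76.3]), array([524.4, -62.9,  81.1])] [array([530.9, -64.1,  69.3]), array([530.6, -64.5,  71.8]), array([530.3, -64.2,  77.4]), array([530. , -64.7,  80.6])]
((-0.2885994613170624, 0.24550125002861023), 20.90118408203125)
((4.32880973815918, -2.3778297901153564), 6.058210372924805) [ 4.1279507  -1.86716706 82.3822249 ]
```

send_rows(rows=[[-12,30,-22,0],[-12,30,-22,0],[-10,30,-22,0],[-8,30,-22,0],[-5,30,-22,0],[0,30,-22,0],[0,20,-14,0]])

```text
t: 11.28
ee_pos: [436.0, 170.0, 134.3]
orientation: [0.213, 1.502, -0.207]
ft_force: [0.7, 0.1, 0.1]
width: 56.7
```

```bash
cat >> h.py <<'E'
D=38
def tip(o=None):
    o=o or ctrl.get_obs(); Rm=R.from_rotvec(o['orientation']).as_matrix(); return np.array(o['ee_pos'])-D*Rm[:,0]
def totip(p,o=None):
    o=o or ctrl.get_obs(); Rm=R.from_rotvec(o['orientation']).as_matrix(); return Rm.T@(np.array(p)-tip(o))
E
python3 - <<'E'
from h import *
o=st();d=grab('wrist','w14');print(tip(o))
E
```

```text
t 11.2833 p [436.  170.  134.3] f [0.7 0.1 0.1] w 56.7057459061232
[[ 0.058  0.266  0.962]
 [-0.004  0.964 -0.267]
 [-0.998  0.011  0.057]]
q [ 0.365  0.244  2.047 -0.035  0.798  0.658]
[433.82453464 170.15428959 172.19087666]
```

View pics/w14.png

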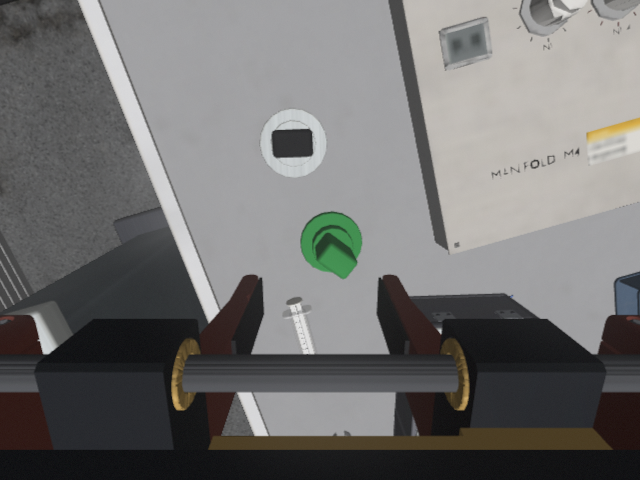

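Run:
```python
from h import *
d=load('w14');W=pts(d);I=d['img'].astype(int)
sub=np.zeros(I.shape[:2],bool);sub[100:190,250:340]=1
g=sub&(I.max(-1)<60)&(W[...,2]>60)&(W[...,2]<70);P=W[g]
r=cv2.minAreaRect(P[:,:2].astype(np.float32));print('grip top',len(P),P.mean(0),r)
q=sub&(W[...,2]>6)&(W[...,2]<12);print('plate',cv2.minEnclosingCircle(W[q][:,:2].astype(np.float32)))
q=sub&(W[...,2]>21)&(W[...,2]<29);print('hub',W[q].mean(0))
cv2.imwrite('pics/n.png',cv2.resize(d['img'][95:195,235:345],None,fx=6,fy=6,interpolation=cv2.INTER_CUBIC)[:,:,::-1])
o=ctrl.get_obs();print(totip([*P.mean(0)[:2],60]))
```

```text
grip top 1012 [439.38025462 245.72233631  65.6807453 ] ((439.3974609375, 245.62522888183594), (18.856714248657227, 28.506860733032227), 76.44083404541016)
plate ((438.8587646484375, 245.29710388183594), 29.945465087890625)
hub [439.91998182 245.07311898  25.77317238]
[112.05183586  70.90388786 -19.8362012 ]
```

View pics/n.png

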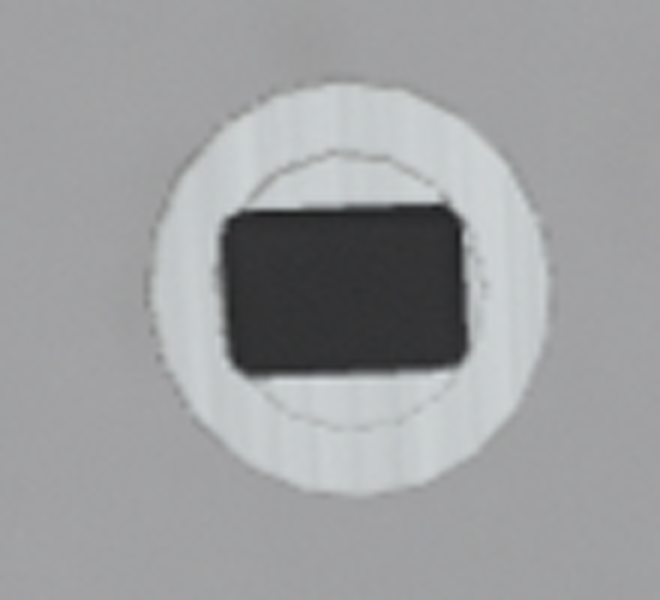

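send_rows(rows=[[8,24,-6,-0.12],[8,23,-9,-0.12],[8,20,-12,-0.12],[8,0,0,-0.12],[8,0,0,-0.12],[8,0,0,-0.12],[8,0,0,-0.12],[0,0,0,-0.12],[0,0,0,-0.12],[0,0,0,-0.12]], fingers=0.6)

```text
t: 12.17
ee_pos: [420.4, 247.7, 71.7]
orientation: [-0.781, 1.383, 0.732]
ft_force: [-0.2, 0.5, -0.1]
width: 52.9
```

```bash
cat >> h.py <<'E'
def jaw(o=None):
    o=o or ctrl.get_obs(); m=R.from_rotvec(o['orientation']).as_matrix(); return np.arctan2(m[1,2],m[0,2])
E
python3 - <<'E'
from h import *
o=st();print('turn needed',jaw(o)-np.deg2rad(76.4),'tip',tip(o),totip([439.4,245.6,31]))
E
```

```text
t 12.1667 p [420.4 247.7  71.7] f [-0.2  0.5 -0.1] w 52.94751649196604
[[ 0.058 -0.828  0.558]
 [-0.003  0.559  0.829]
 [-0.998 -0.05   0.029]]
q [ 0.531  0.384  2.04  -0.052  0.67  -0.407]
turn needed -0.35506192989261687 tip [418.23075785 247.84924612 109.60635177] [ 79.70191609 -14.88204903   7.63437272]
```

send_rows(rows=[[0,-7,2,-0.12],[0,-8,-2,-0.12],[0,-2,0,-0.11]])

```text
t: 12.42
ee_pos: [435.0, 238.6, 71.0]
orientation: [-1.066, 1.266, 1.003]
ft_force: [-0.2, -0.6, -0.5]
width: 52.6
```

Run:
```python
from h import *
o=st();print('turn needed',jaw(o)-np.deg2rad(76.4),'tip',tip(o),totip([439.4,245.6,31]));grab('wrist','w15')
```

```text
t 12.4167 p [435.  238.6  71. ] f [-0.2 -0.6 -0.5] w 52.643909616075746
[[ 0.055 -0.973  0.225]
 [-0.005  0.225  0.974]
 [-0.998 -0.055  0.008]]
q [ 0.499  0.395  2.022 -0.049  0.678 -0.808]
turn needed 0.01091554792961169 tip [432.91087153 238.75219566 108.93601258] [78.14332056 -0.50127731  7.50955677]
```

View pics/w15.png

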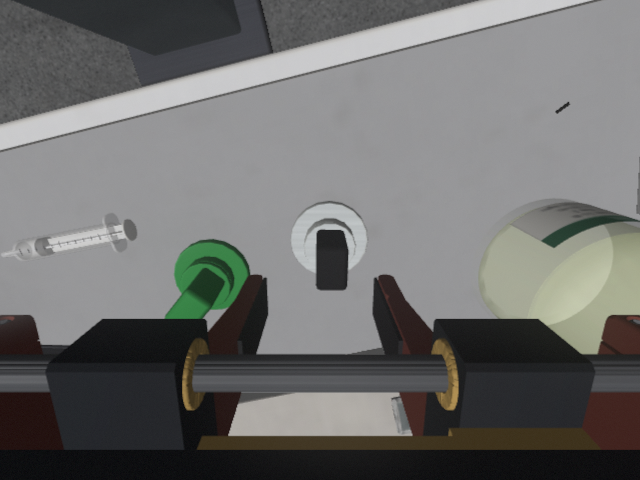

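send_rows(rows=[[8,0,4,0.011],[28,0,3,0],[28,0,0,0],[8,0,0,0],[0,0,0,0]])

```text
t: 12.88
ee_pos: [442.9, 246.8, -4.2]
orientation: [-1.047, 1.271, 0.984]
ft_force: [0.0, -0.8, 0.7]
width: 52.6
```

Run:
```python
from h import *
o=st();print('turn needed',jaw(o)-np.deg2rad(76.4),'tip',tip(o),totip([439.4,245.6,31]));grab('wrist','w16');grab('scene','s16');d=load('s16')
cv2.imwrite('pics/q.png',cv2.resize(d['img'][270:380,170:300],None,fx=5,fy=5,interpolation=cv2.INTER_CUBIC)[:,:,::-1])
```

```text
t 12.8833 p [442.9 246.8  -4.2] f [ 0.  -0.8  0.7] w 52.63873077676148
[[ 0.059 -0.967  0.247]
 [-0.002  0.248  0.969]
 [-0.998 -0.058  0.012]]
q [ 0.506  0.549  2.024 -0.062  0.519 -0.762]
turn needed -0.012600362401545828 tip [440.69780026 246.87131915  33.73601073] [ 2.65804527  1.09765269 -1.58626811]
```

View pics/w16.png

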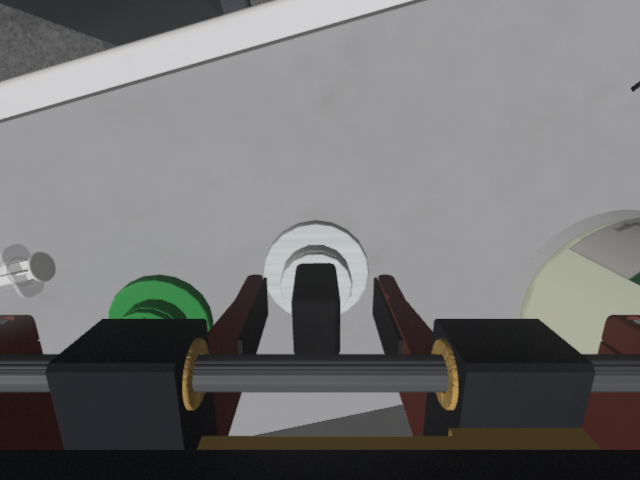

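View pics/q.png

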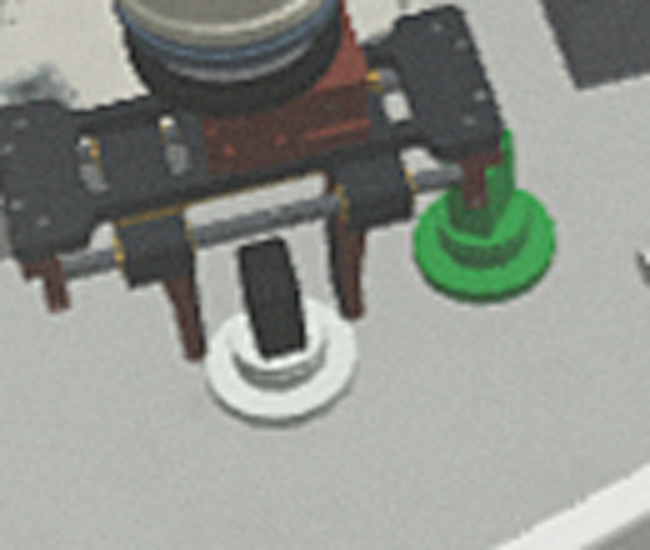

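send_rows(rows=[[1,1,-1.5,0],[0,0,0,0],[0,0,0,0],[0,0,0,0]], fingers=0)

```text
t: 13.32
ee_pos: [443.7, 246.9, -0.4]
orientation: [-1.046, 1.265, 0.982]
ft_force: [-0.7, 0.7, -0.6]
width: 29.9
```

send_rows(rows=[[0,0,0,0],[0,0,0,0]])

```text
t: 13.48
ee_pos: [444.1, 247.0, 0.7]
orientation: [-1.046, 1.263, 0.981]
ft_force: [-0.8, 0.1, -0.9]
width: 19.5
```

send_rows(rows=[[-10,0,0,0],[-30,0,0,0],[-30,0,0,0],[-30,0,0,0]])

```text
t: 13.82
ee_pos: [432.7, 244.2, 99.5]
orientation: [-1.046, 1.277, 0.985]
ft_force: [-0.0, -0.1, -3.0]
width: 19.9
```

Run:
```python
from h import *
o=st();print('tip',tip(o),totip([537.4,-33.2,82+38.7+12]));grab('wrist','w17');grab('scene','s17');d=load('s17')
cv2.imwrite('pics/r.png',cv2.resize(d['img'][230:380,170:320],None,fx=4,fy=4,interpolation=cv2.INTER_CUBIC)[:,:,::-1])
```

```text
t 13.8167 p [432.7 244.2  99.5] f [-0.  -0.1 -3. ] w 19.859172777287
[[ 0.054 -0.967  0.249]
 [-0.005  0.249  0.968]
 [-0.999 -0.053  0.009]]
q [ 0.511  0.346  2.004 -0.045  0.747 -0.775]
tip [430.65540429 244.43804829 137.46835603] [  11.88316555 -172.14769989 -242.33033567]
```

View pics/r.png

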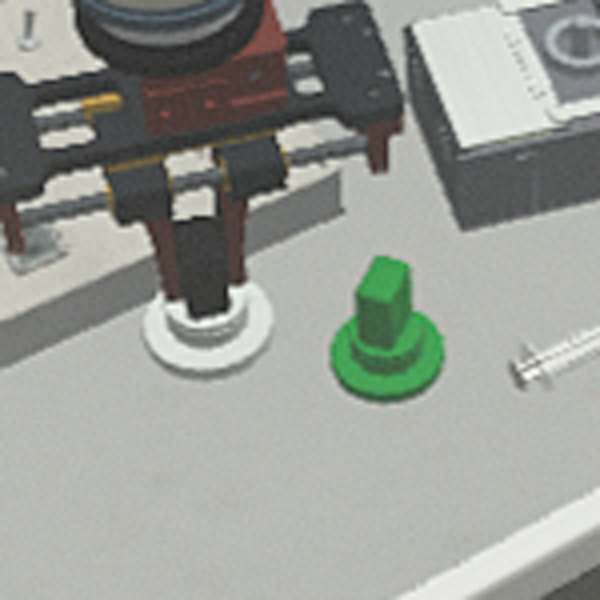

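send_rows(rows=[[0,-21,-30,0],[0,-21,-30,0],[0,-21,-30,0],[0,-21,-30,0],[0,-21,-30,0],[0,-21,-30,0],[0,-21,-30,0],[0,0,0,0]])

```text
t: 14.58
ee_pos: [529.3, -0.5, 108.3]
orientation: [-1.052, 1.258, 0.988]
ft_force: [0.6, 0.1, -0.7]
width: 19.5
```

Run:
```python
from h import *
o=st();print('tip',tip(o),totip([537.4,-33.2,82+38.7+12]));grab('wrist','w18');d=grab('scene','s18');
cv2.imwrite('pics/s.png',cv2.resize(d['img'][160:310,230:400],None,fx=4,fy=4,interpolation=cv2.INTER_CUBIC)[:,:,::-1])
```

```text
t 14.5833 p [ 5.293e+02 -5.000e-01  1.083e+02] f [ 0.6  0.1 -0.7] w 19.50752410511886
[[ 0.067 -0.969  0.24 ]
 [ 0.003  0.24   0.971]
 [-0.998 -0.064  0.019]]
q [-0.027  0.363  1.947  0.007  0.764 -1.36 ]
tip [526.79982688  -0.6556237  146.23019037] [ 14.11272647 -17.21811991 -29.30756641]
```

View pics/s.png

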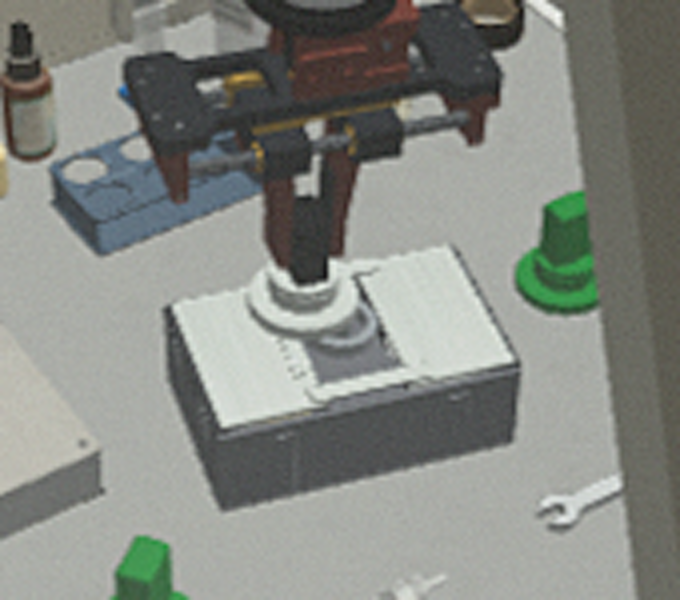

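View pics/w18.png

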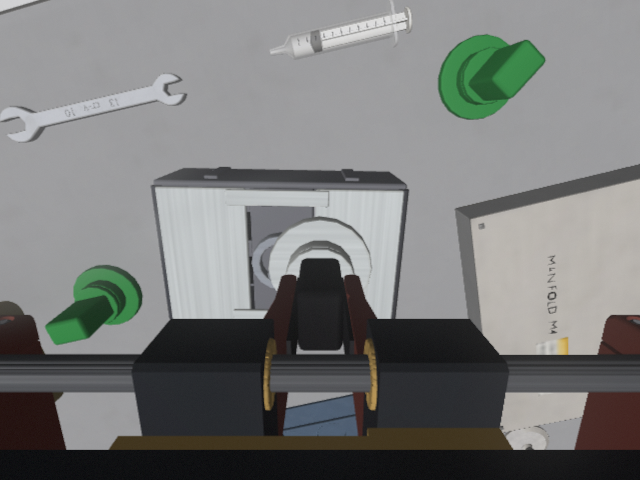

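```bash
cat > cov.py <<'E'
from h import *
PIN=np.array([537.4,-33.2])
def cover(tag):
    d=load(tag);W=pts(d);I=d['img'].astype(int)
    o=ctrl.get_obs();Rm=R.from_rotvec(o['orientation']).as_matrix();zt=tip(o)[2]
    sub=np.zeros(W.shape[:2],bool);sub[190:300,230:420]=1
    pz=zt-38.7+9
    m=sub&(abs(W[...,2]-pz)<7)&(I.min(-1)>130)&(np.hypot(W[...,0]-tip(o)[0],W[...,1]-tip(o)[1])<45)
    P=W[m]
    # plane
    A=np.c_[P[:,:2]-P[:,:2].mean(0),np.ones(len(P))];co=np.linalg.lstsq(A,P[:,2],rcond=None)[0];r=P[:,2]-A@co;g=abs(r)<2.5;P=P[g]
    A=A[g];co=np.linalg.lstsq(A,P[:,2],rcond=None)[0]
    # fit circle radius 30 to visible arc: outer boundary contour
    mm=np.zeros(W.shape[:2],np.uint8);idx=np.argwhere(m)[g];mm[idx[:,0],idx[:,1]]=255
    from scipy.optimize import least_squares
    h=cv2.convexHull(P[:,:2].astype(np.float32))[:,0]
    t=tip(o)[:2]
    dirn=-np.array(Rm[:2,1])*-1
    v=h-t; h2=h[(v@Rm[:2,1]>5)]
    s=least_squares(lambda c:np.hypot(*(h2-c).T)-30,t,loss='soft_l1')
    print('plate n',len(P),'z',P[:,2].mean(),'slope',co[:2],'centre',s.x,'res',np.abs(s.fun).mean(),'tip',t)
    return s.x
E
python3 - <<'E'
from cov import *
c=cover('w18');Rm=R.from_rotvec(ctrl.get_obs()['orientation']).as_matrix()
print('move tool',Rm.T@np.r_[PIN-c,0])
E
```

```text
plate n 2961 z 117.56532004746494 slope [0.00535707 0.01590122] centre [ 5.25907070e+02 -4.43626143e-03] res 0.15729649268701987 tip [524.2571443   2.7297515]
move tool [  0.58570204 -19.09947656 -29.47710706]
```

send_rows(rows=[[6,-9,-14,0],[6,-9,-14,0],[0,0,0,0]])

```text
t: 14.93
ee_pos: [535.8, -26.4, 94.3]
orientation: [-1.05, 1.261, 0.996]
ft_force: [0.1, 0.4, -2.0]
width: 19.8
```

Run:
```python
from cov import *
grab('wrist','w19');st()
c=cover('w19');Rm=R.from_rotvec(ctrl.get_obs()['orientation']).as_matrix()
print('move tool',Rm.T@np.r_[PIN-c,0])
```

```text
t 14.9833 p [535.2 -25.4  94.5] f [-0.2  0.6 -1.3] w 19.818804592454487
[[ 0.059 -0.97   0.237]
 [ 0.006  0.238  0.971]
 [-0.998 -0.056  0.02 ]]
q [-0.077  0.397  1.935  0.016  0.75  -1.418]
plate n 2955 z 103.6420844067214 slope [-0.00288675  0.02103617] centre [532.4636844  -25.92274441] res 0.12781872429237748 tip [532.94741933 -25.67794503]
move tool [ 0.24832849 -6.51788351 -5.89755782]
```

send_rows(rows=[[3,-6,-6,0],[4,0,0,0],[0,0,0,0]])

```text
t: 15.23
ee_pos: [538.7, -29.7, 86.8]
orientation: [-1.05, 1.261, 1.0]
ft_force: [0.5, 0.5, -2.0]
width: 20.0
```

Run:
```python
from cov import *
grab('wrist','w20');st()
c=cover('w20');Rm=R.from_rotvec(ctrl.get_obs()['orientation']).as_matrix()
print('move tool',Rm.T@np.r_[PIN-c,0])
```

```text
t 15.2833 p [539.  -29.7  87.1] f [ 0.8  0.2 -2.8] w 19.69546885440113
[[ 0.058 -0.971  0.234]
 [ 0.007  0.235  0.972]
 [-0.998 -0.055  0.02 ]]
q [-0.085  0.415  1.929  0.018  0.741 -1.431]
plate n 2962 z 96.17478968567364 slope [-0.00641123  0.01975363] centre [535.30762955 -29.16295275] res 0.14217479882930442 tip [536.77908274 -29.99268897]
move tool [ 0.09269504 -2.97860452 -3.43439767]
```

send_rows(rows=[[2,-3,-4,0],[3,-1,-1,0],[3,0,0,0]])

```text
t: 15.53
ee_pos: [542.7, -34.6, 79.5]
orientation: [-1.052, 1.259, 1.001]
ft_force: [0.5, -0.2, -1.2]
width: 19.9
```

Run:
```python
from cov import *
grab('wrist','w21');st()
c=cover('w21');Rm=R.from_rotvec(ctrl.get_obs()['orientation']).as_matrix()
print('move tool',Rm.T@np.r_[PIN-c,0])
```

```text
t 15.5833 p [542.3 -34.6  78.9] f [-0.  -0.1 -2.8] w 19.869457340898077
[[ 0.058 -0.971  0.232]
 [ 0.007  0.233  0.972]
 [-0.998 -0.055  0.021]]
q [-0.094  0.433  1.926  0.019  0.726 -1.443]
plate n 2949 z 88.84526226488894 slope [-0.00277208  0.020973  ] centre [539.40863424 -34.17734121] res 0.12841387962886586 tip [540.09877637 -34.82988646]
move tool [-0.10992164  2.17791611  0.48415492]
```

send_rows(rows=[[2,2,0,0],[4,1,0,0],[4,0,0,0]])

```text
t: 15.83
ee_pos: [540.2, -33.9, 68.7]
orientation: [-1.052, 1.259, 1.0]
ft_force: [-2.3, 0.2, 6.1]
width: 19.8
```

Run:
```python
from cov import *
grab('wrist','w22');st()
c=cover('w22');Rm=R.from_rotvec(ctrl.get_obs()['orientation']).as_matrix()
print('move tool',Rm.T@np.r_[PIN-c,0])
```

```text
t 15.8833 p [540.2 -33.9  68.2] f [-2.1  1.   7. ] w 19.862004267739888
[[ 0.059 -0.971  0.232]
 [ 0.007  0.233  0.972]
 [-0.998 -0.056  0.02 ]]
q [-0.093  0.448  1.936  0.019  0.7   -1.443]
plate n 2946 z 78.06762197015844 slope [-0.00304186  0.01982964] centre [536.84777106 -33.34676142] res 0.11369484460299746 tip [537.93290744 -34.1241858 ]
move tool [ 0.03360745 -0.50193444  0.27097615]
```

send_rows(rows=[[3,0,0,0],[3,0,0,0]])

```text
t: 16.05
ee_pos: [542.5, -34.3, 65.3]
orientation: [-1.054, 1.256, 0.998]
ft_force: [-9.5, -1.5, 39.6]
width: 19.9
```

Run:
```python
from cov import *
grab('wrist','w23');st()
c=cover('w23');Rm=R.from_rotvec(ctrl.get_obs()['orientation']).as_matrix()
print('move tool',Rm.T@np.r_[PIN-c,0])
```

```text
t 16.1 p [542.6 -34.4  65.5] f [-7.6 -0.4 26.9] w 19.926239685316297
[[ 0.063 -0.971  0.232]
 [ 0.006  0.233  0.973]
 [-0.998 -0.06   0.02 ]]
q [-0.093  0.454  1.935  0.018  0.691 -1.443]
plate n 3030 z 76.02931686102248 slope [-0.02353975  0.02254182] centre [537.22297233 -33.40028709] res 0.16269933488577196 tip [540.21762515 -34.58448445]
move tool [ 0.0123371  -0.12526789  0.23581659]
```

send_rows(rows=[[1.5,2.5,0,0],[2,1.5,0,0]])

```text
t: 16.27
ee_pos: [542.5, -34.4, 65.6]
orientation: [-1.059, 1.251, 0.992]
ft_force: [-6.1, -0.6, 19.7]
width: 19.6
```

Run:
```python
from cov import *
grab('wrist','w24');st();
for k in range(6): ctrl.get_image('wrist');print(ctrl.get_obs()['ft_force'].round(1) if hasattr(ctrl.get_obs()['ft_force'],'round') else ctrl.get_obs()['ft_force'])
grab('wrist','w25');st();c=cover('w25')
d=grab('scene','s25')
cv2.imwrite('pics/u.png',cv2.resize(d['img'][190:290,260:380],None,fx=6,fy=6,interpolation=cv2.INTER_CUBIC)[:,:,::-1])
```

```text
t 16.3167 p [542.5 -34.3  65.6] f [-3.3 -1.  18.1] w 19.977422456641687
[[ 0.071 -0.97   0.231]
 [ 0.004  0.232  0.973]
 [-0.997 -0.068  0.021]]
q [-0.092  0.45   1.941  0.017  0.68  -1.442]
[-4.5 -0.6 16.7]
[-4.2 -1.1 16.8]
[-4.5 -0.7 16.8]
[-3.9 -1.8 17.5]
[-3.8 -1.1 16.6]
[-4.2 -0.4 17.4]
t 16.6667 p [542.4 -34.3  65.6] f [-4.1 -1.6 17.1] w 19.77316525937778
[[ 0.07  -0.97   0.231]
 [ 0.004  0.232  0.973]
 [-0.998 -0.067  0.021]]
q [-0.092  0.451  1.941  0.017  0.681 -1.442]
plate n 3023 z 76.16905352306485 slope [-0.01392531  0.02185555] centre [537.14184331 -33.39045792] res 0.12566470266627924 tip [539.775123   -34.49567664]
```

View pics/u.png

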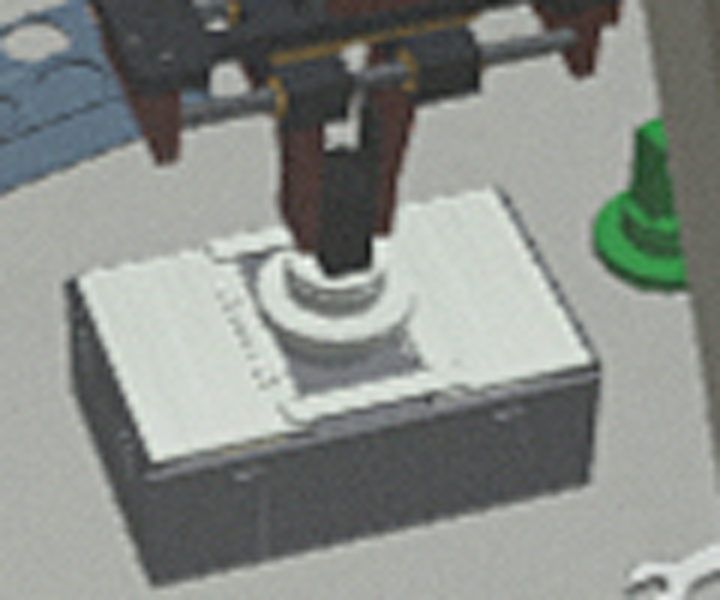

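View pics/w25.png

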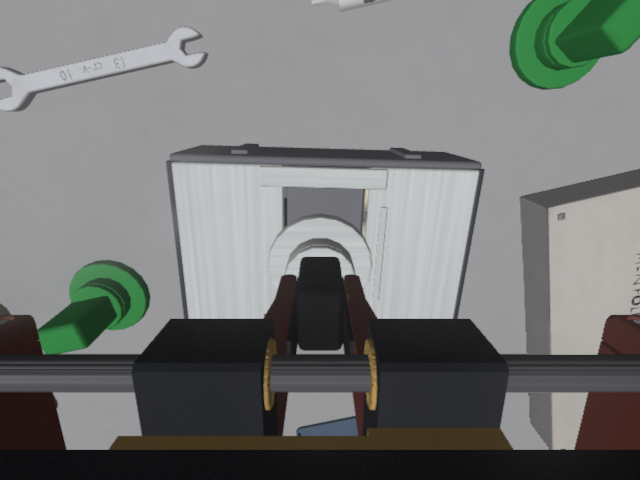

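Run:
```python
from cov import *
d=load('w25');W=pts(d)
for n,(u,v) in dict(flapL=(220,200),flapL2=(230,270),flapR=(430,200),flapR2=(420,270),tongue=(320,178),tongue2=(370,180),plate=(320,228),plateL=(283,250),plateR=(360,250)).items():
    print(n,np.nanmedian(W[v-3:v+4,u-3:u+4].reshape(-1,3),0).round(1))
```

```text
flapL [487.9 -78.7  64.7]
flapL2 [530.1 -86.7  64.8]
flapR [516.1  36.6  64.9]
flapR2 [558.   25.1  65. ]
tongue [488.7 -21.2  68. ]
tongue2 [496.1   5.2  68.1]
plate [513.8 -27.3  76.5]
plateL [521.4 -50.3  75.9]
plateR [531.5  -8.6  76.6]
```

Run:
```python
from h import *
st(); ctrl.close_job()
```

```text
t 16.7167 p [542.5 -34.3  65.6] f [-4.1 -0.8 18.2] w 19.812559443734408
[[ 0.07  -0.97   0.231]
 [ 0.004  0.232  0.973]
 [-0.998 -0.067  0.021]]
q [-0.092  0.451  1.941  0.017  0.681 -1.442]
the job is handed in; nothing more can be done
```

I closed the plain flap, then the tongue flap over it. I gripped the aluminium cover by its black grip, lowered it onto the pin and pressed it down against the seat. I handed the job in at 16.7 s, still holding and pressing it.

**Last checks**
- **Flaps:** the wrist camera showed both flaps level at about 65 mm and the tongue tops at about 68 mm. Nominal is 64 and 67 mm, so the camera reads about 1 mm high.
- **Cover:** corrected for that, the underside is at about 66.4 mm against 66 mm for fully pressed. The height barely changed between 40 N and 17 N, so it appears to be on the stop. The push held steady at about 17–18 N; 12 N is needed.
- **Left alone:** I did not touch the spanner, the syringe, the meter or the green look-alikes.

**What failed or disagreed**
- **First push missed:** the fingertips passed above the plain flap and did not touch it. Both cameras showed the tips about 38 mm higher than the reported TCP. I corrected for that in every later move.
- **Tool tilt:** the tool drifted to about 4° off vertical, so I gripped across the grip's narrow side to keep the cover level. It ended tilted about 1–1.5°.
- **Peak forces:** the wrist force touched 43 N while seating the tongue flap and 40 N while pressing the cover. Only the fingertips and the gripped cover were in contact, never the gripper body.
- **Hidden pin:** I located it in the wrist image before the cover hid it, at about +4.5 mm in the case's x and −2.5 mm in its y. The cover went on without a sliding search.

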